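# Tidy the hallway exercise corner: dumbbells on the sloped rack, grip rings in the drawer

### The arm

A 6-joint arm with a two-finger parallel gripper is mounted at the origin on the work surface. World frame = base frame: x ahead of the robot, y to its left, z up, the work surface at z = 0. Lengths are in mm, angles in rad, forces in N, time in s.
With the tool pointing down it reaches from about 425 to 950 mm from the base axis. Payload 3.5 kg.
Tool frame: the origin (TCP) lies between the finger pads; the fingertips stand 22 mm ahead of it and the grasp point (between the pads) lies 3 mm ahead of it; x points along the fingers, y is the direction in which the jaws open and shut, and the axes are right-handed (so a half turn about x gives the same grasp; the last joint's range is limited). The gripper opens to 85 mm and grips with 20 to 120 N. Pads are 22 mm wide; open, the fingers measure 114 mm over their backs; the gripper's body (76 mm by 85 mm) begins 54 mm behind the grasp point. The pads swing forward as they close: fully open they stand 13 mm farther back than shut.
Start: joints at [0.977, 0.286, 1.577, -0, 1.279, -0.15], TCP at [289.791, 609.613, 253.325] pointing down, gripper open.
Joint ranges: [-2.77, 2.77], [-0.9, 2.22], [0.21, 2.48], [-1.53, 4.67], [0.24, 2.81], [-2.84, 2.84]. Speed limits (rad/s): [2.79, 2.79, 3.14, 3.14, 3.14, 3.14].

### API

Orientations are given as a unit quaternion [w, x, y, z].
In Python, from station import telemetry, vision, env gives the robot as it stands.
- The arm moves only by the tool jog_arm, never from a script. Its argument "commands" is a list of rows, each an object of numbers: "x", "y", "z": the shift along the tool's x, y, z in mm; "ax", "ay", "az": the turn, a rotation vector about the tool's x, y, z in rad. A call has 1 to 20 rows; each row shifts and turns the commanded pose from where the row before left it, along the tool's axes as they then stand; what a row does not reach is not made up. A row lasts 1/10 s, in which the tool goes at most 50 mm and 8.59 degrees, less where a joint would pass 70% of its speed; a pose out of reach is approached as far as the arm can. A call with a gripper value outside its range is refused whole. "gripper" is the opening in per cent of the stroke, from 0 (shut) to 100 (fully open), set as the call begins (left out, the last holds). The fingers move at their own pace and stop on an object; "force" is the grip in N (left out, the last holds). Time passes only in rows, so rows that do not move let the fingers close. It gives the time, the measured TCP pose, the force and the opening at its end, in the units of the state.
- telemetry.get_state(): the state, without advancing time (a new reading comes with each control period).
- vision.grab_frame(name): name is "side" or "top" or "wrist"; returns the picture (480x640x3 uint8, blue, green, red); there is no depth.
- vision.camera_model(name): a dict with "fovy" (degrees; the focal length in pixels is half the picture's height over the tangent of half this angle, whatever the lens; pixels are square), "cx", "cy" (the principal point, pixels), "dist" ([k1, k2, p1, p2, k3] as OpenCV has them; the pictures are not rectified), "T" (4x4, takes a point from camera to world coordinates). Camera axes: x right, y down, z forward; pixel columns grow to the right and rows downward; lengths in mm; the calibration is good to about 2 mm. A picture is of the moment at which its call begins: read the wrist's pose just before it. camera_model takes no time and is no camera call; for the wrist camera it gives the pose at the moment of the call.
- env.close_job(): hands the job in, once; it reports no verdict.
The state is a dict: "time": time; "q": joint angles; "joint_vel": joint speeds; "effort": joint torques, N m; "tool_pos": TCP position; "tcp_rot": TCP orientation; "force": force on the tool from outside, world axes, zero at the start; "ft_torque": the same for the moment, N m; "opening": finger opening in mm.
Only numpy, scipy, OpenCV 4.12 (cv2) and the standard library are available. Lean on these libraries where they do the work, as an engineer would, in place of code of your own. Each camera call takes 0.05 s, during which the arm holds its last target.

### The job

Tidy up the exercise gear on the hallway shelf: pull the chest's drawer open, put all the grip rings into it and then push it fully shut, and set every pink dumbbell on the sloped rack, one to a pair of cradles, its handle resting fully down in both cradles. Dumbbells may go in any cradles and before or after the rings. Leave the kettlebell, the mug and the doorstop where they are.

Things in the scene. Friction and masses are not known exactly. Their poses are not given: they have to be found in the camera images.
- rack: fixed black dumbbell rack, left or right. x points away from the robot, y along its cradles; origin on the shelf top behind it. Two sloped bars 12 mm thick (42 mm clear between them, room for fingers) carry three pairs of 90 degree rubber V cradles, 42 mm wide at the mouth, lips level with a resting handle's axis; pairs 80 mm apart in x, each 18 mm higher than the last
- slot0 (a point): where the middle of a dumbbell handle comes to rest in cradle pair 0 (nearest to the robot, lowest), 75 mm above the shelf top; axes as the rack's, so a seated handle lies along this y axis
- slot1 (a point): where the middle of a dumbbell handle comes to rest in cradle pair 1 (middle), 93 mm above the shelf top; axes as the rack's, so a seated handle lies along this y axis
- slot2 (a point): where the middle of a dumbbell handle comes to rest in cradle pair 2 (farthest, highest), 111 mm above the shelf top; axes as the rack's, so a seated handle lies along this y axis
- dumbbell0: pink hexagonal vinyl dumbbell, about 0.5 kg, 150 mm long along its own x axis: steel handle 28 mm in diameter and 90 mm long between two hexagonal heads (54 mm across flats, 62 mm across corners, 30 mm thick). Origin in the middle of the handle, on its axis, 27 mm above the shelf top when it lies there. May be absent
- dumbbell1: pink hexagonal vinyl dumbbell, about 0.5 kg, 150 mm long along its own x axis: steel handle 28 mm in diameter and 90 mm long between two hexagonal heads (54 mm across flats, 62 mm across corners, 30 mm thick). Origin in the middle of the handle, on its axis, 27 mm above the shelf top when it lies there. May be absent
- dumbbell2: pink hexagonal vinyl dumbbell, about 0.5 kg, 150 mm long along its own x axis: steel handle 28 mm in diameter and 90 mm long between two hexagonal heads (54 mm across flats, 62 mm across corners, 30 mm thick). Origin in the middle of the handle, on its axis, 27 mm above the shelf top when it lies there. May be absent
- ring0: grey rubber grip ring (hand exerciser), 66 mm outside, 40 mm hole, 26 mm thick, about 90 g; origin at the centre of its underside, z axis along the hole. May be absent
- ring1: green rubber grip ring (hand exerciser), 66 mm outside, 40 mm hole, 26 mm thick, about 90 g; origin at the centre of its underside, z axis along the hole. May be absent
- ring2: blue rubber grip ring (hand exerciser), 66 mm outside, 40 mm hole, 26 mm thick, about 90 g; origin at the centre of its underside, z axis along the hole. May be absent
- chest: fixed low chest with one drawer, 260 mm deep (x), 230 mm wide (y), 85 mm high; its front with the drawer faces its own -x (towards the robot side). Origin at the centre of its underside. It stands left or right from start to start
- chest_drawer0 (a joint): how far the chest's drawer is pulled out, m: 0 shut, 0.18 fully out; it slides to the chest's -x and stays where it is left
- chest_drawer0_handle (a point): middle of the drawer's steel bar handle: 11 mm round bar, 115 mm long along y, 35 mm in front of the drawer's front face (29 mm free behind it), 47 mm above the shelf top and 38 mm below the chest's top
- drawer_floor (a point): centre of the drawer's inner floor, 22 mm above the shelf top, moves with the drawer; axes as the chest's. The inside measures 215 mm (x) by 188 mm (y), its walls rise 41 mm above this floor; the inner face of the front is at x = -107 mm, and with the drawer pulled out by d the chest's front edge is at x = d - 129 mm
- kettlebell: pink vinyl kettlebell, 138 mm high, 110 mm wide, 2 kg; origin at the centre of its underside. Not part of the job
- mug: stainless steel mug, 80 mm wide, 90 mm high; origin at the centre of its underside. Not part of the job
- doorstop: black plastic doorstop wedge, 120 mm long along its x, 42 mm wide, 31 mm high; origin at the centre of its underside. Not part of the job

How it is judged (in metres and radians):
On the way, in this order (a step that is already met when the one before it is completed fails the run):
1. the drawer is pulled open (value of joint chest_drawer0 above 0.07 m), for 0.2 s.
2. every grip ring lies in the drawer (x of ring0 in the frame of drawer_floor between -0.105 and 0.105 m and y of ring0 in the frame of drawer_floor between -0.092 and 0.092 m and z of ring0 in the frame of drawer_floor between -0.01 and 0.036 m and x of ring1 in the frame of drawer_floor between -0.105 and 0.105 m and y of ring1 in the frame of drawer_floor between -0.092 and 0.092 m and z of ring1 in the frame of drawer_floor between -0.01 and 0.036 m and x of ring2 in the frame of drawer_floor between -0.105 and 0.105 m and y of ring2 in the frame of drawer_floor between -0.092 and 0.092 m and z of ring2 in the frame of drawer_floor between -0.01 and 0.036 m), for 0.2 s.
3. the drawer is pushed shut with the rings in it (all of step 2 and value of joint chest_drawer0 below 0.008 m), for 0.2 s.
At the end, for the whole second after the job is handed in: every grip ring present lies in the drawer, the drawer is shut to within 8 mm, every dumbbell present rests in a pair of cradles (middle of its handle within 18 mm of the slot point and no more than 6 mm above it, axis within 0.12 rad of the cradles' line) and is at rest (all of step 3 and ((distance between dumbbell0 and slot0 below 0.018 m and z of dumbbell0 in the frame of slot0 below 0.006 m) or (distance between dumbbell0 and slot1 below 0.018 m and z of dumbbell0 in the frame of slot1 below 0.006 m) or (distance between dumbbell0 and slot2 below 0.018 m and z of dumbbell0 in the frame of slot2 below 0.006 m)) and angle between the x axis of each of dumbbell0, dumbbell1, dumbbell2 and the y axis of rack, either way round below 0.12 rad and linear speed of each of dumbbell0, dumbbell1, dumbbell2 below 0.02 m/s and ((distance between dumbbell1 and slot0 below 0.018 m and z of dumbbell1 in the frame of slot0 below 0.006 m) or (distance between dumbbell1 and slot1 below 0.018 m and z of dumbbell1 in the frame of slot1 below 0.006 m) or (distance between dumbbell1 and slot2 below 0.018 m and z of dumbbell1 in the frame of slot2 below 0.006 m)) and ((distance between dumbbell2 and slot0 below 0.018 m and z of dumbbell2 in the frame of slot0 below 0.006 m) or (distance between dumbbell2 and slot1 below 0.018 m and z of dumbbell2 in the frame of slot1 below 0.006 m) or (distance between dumbbell2 and slot2 below 0.018 m and z of dumbbell2 in the frame of slot2 below 0.006 m))); the robot touches nothing.
It fails at once if the kettlebell is shifted by more than 30 mm or knocked over (distance of kettlebell from where it was at the start of the episode above 0.03 m or angle between kettlebell's own z axis and vertical above 0.5 rad).
It fails at once if the mug is shifted by more than 30 mm or knocked over (distance of mug from where it was at the start of the episode above 0.03 m or angle between mug's own z axis and vertical above 0.5 rad).
It fails at once if the doorstop is shifted by more than 30 mm or knocked over (distance of doorstop from where it was at the start of the episode above 0.03 m or angle between doorstop's own z axis and vertical above 0.5 rad).
Of dumbbell0, dumbbell1, dumbbell2 only 2 to 3 are there at a start; the rules pass over those that are not, and their reading is None.
Of ring0, ring1, ring2 only 2 to 3 are there at a start; the rules pass over those that are not, and their reading is None.
At some moment in a run one of ring0, ring1, ring2 may be knocked a few centimetres aside while the robot is not near it.
Once in a run the grip may slacken for a moment while it holds something.
It also fails if it takes over 210 s, if anything falls off the work surface, if the arm or the gripper's body presses on something with over 40 N, if the wrist force passes 120 N, or if a joint passes its speed limit or range.

## Working session

There is one attempt and no reset: what is moved stays moved. The work goes in short steps, Python scripts to look and compute and a tool call to move; the robot and the scene stay as the last step left them, time stands still between calls to the robot, and variables do not carry over. Pictures are saved under pics/ and viewed, and the job is handed in when it is done.

Besides the shell and the picture viewer there is one more tool, called after "Request:" as name(argument=value, ...) on one line, values as JSON. jog_arm: Moves the arm, as the interface text tells. Its arguments: {"type":"object","properties":{"commands":{"type":"array","items":{"type":"object","properties":{"x":{"type":"number"},"y":{"type":"number"},"z":{"type":"number"},"ax":{"type":"number"},"ay":{"type":"number"},"az":{"type":"number"}}}},"gripper":{"type":"number"},"force":{"type":"number"}},"required":["commands"]}

```bash
ls -la; mkdir -p pics
python3 - <<'E'
from station import telemetry, vision, env
import cv2
print(telemetry.get_state())
for n in ["side","top","wrist"]:
    m=vision.camera_model(n); print(n,m)
    cv2.imwrite(f"pics/{n}0.png",vision.grab_frame(n))
E
```

```text
total 12
drwxr-xr-x  3 agent agent 4096 Dec  6 21:16 .
drwxr-xr-x 23 root  root  4096 Dec  6 21:16 ..
drwxr-xr-x  2 agent agent 4096 Dec  6 21:16 pics
{'time': 0.0, 'q': array([ 9.76960642e-01,  2.87205033e-01,  1.57816988e+00,  6.47877898e-06,
        1.27859166e+00, -1.50041536e-01]), 'joint_vel': array([ 0.00039047,  0.00024129,  0.00071228, -0.00218323, -0.00138994,
       -0.00037517]), 'effort': array([ 7.95944788e-05, -4.05985773e+01, -2.92624676e+01, -2.18496884e-04,
        5.77374478e-03, -1.94604567e-06]), 'tool_pos': array([289.48174573, 609.11018304, 251.92471795]), 'tcp_rot': array([ 0.68946202,  0.15483988,  0.69007616, -0.15640213]), 'force': array([ 0.32216252, -0.57466347, -0.30538345]), 'ft_torque': array([-0.0031669 ,  0.01202265, -0.0085122 ]), 'opening': 85.27151201675737}
side {'fovy': 51.978724776283336, 'cx': 326.9588313178614, 'cy': 240.4882800926834, 'dist': array([-0.09975157,  0.        ,  0.        ,  0.        ,  0.        ]), 'T': array([[ 9.98572799e-01, -2.85775384e-02,  4.51186203e-02,
         5.07663085e+02],
       [-5.14390747e-02, -7.41870702e-
[... 545 characters left out ...]
8596232e+00],
       [ 4.35323519e-03, -1.91859762e-01, -9.81412697e-01,
         1.27080523e+03],
       [ 0.00000000e+00,  0.00000000e+00,  0.00000000e+00,
         1.00000000e+00]])}
wrist {'fovy': 67.37150962381014, 'cx': 314.95427302131856, 'cy': 243.21651704737124, 'dist': array([-0.02763523,  0.        ,  0.        ,  0.        ,  0.        ]), 'T': array([[ 4.29732028e-01,  8.62265679e-01,  2.68007991e-01,
         2.21693070e+02],
       [ 9.02955288e-01, -4.09886070e-01, -1.29093601e-01,
         6.42822796e+02],
       [-1.46023943e-03,  2.97474888e-01, -9.54728526e-01,
         3.71842901e+02],
       [ 0.00000000e+00,  0.00000000e+00,  0.00000000e+00,
         1.00000000e+00]])}
```

View pics/top0.png

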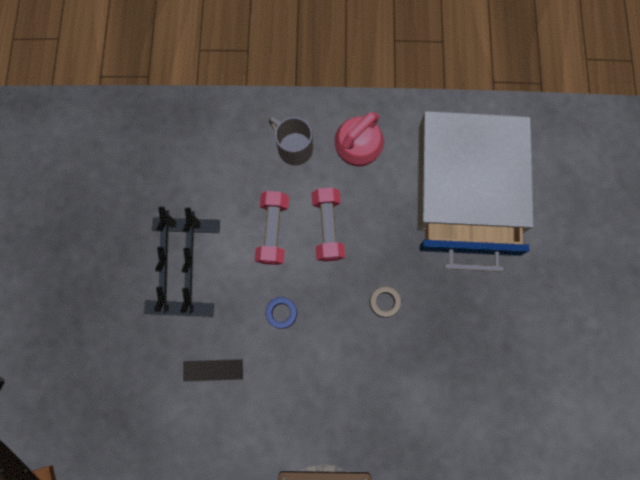

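View pics/side0.png

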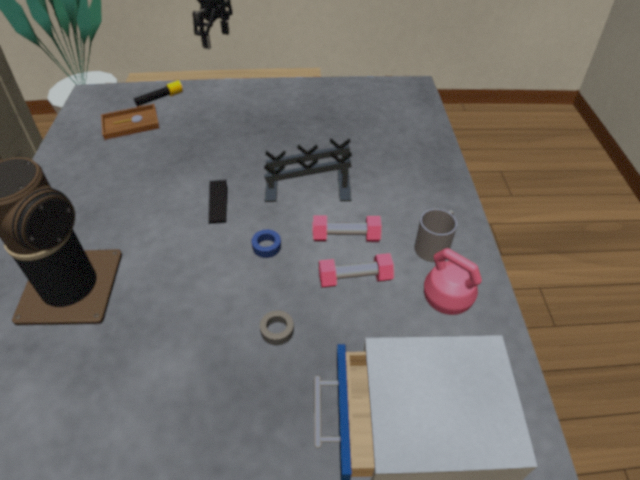

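View pics/wrist0.png

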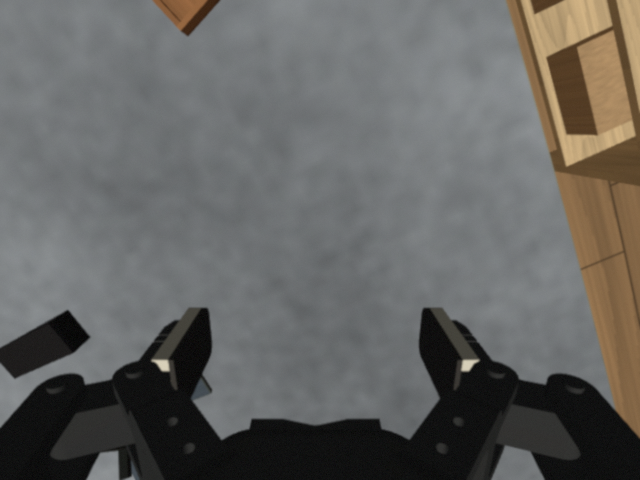

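The top view shows two dumbbells (around (272,228) and (328,224)), a blue ring at (281,313) and a grey ring at (385,302). The rack is on the left, and the chest on the right has its drawer already slightly open. I'll enlarge crops to measure.

```bash
cat > h.py <<'E'
import numpy as np, cv2
from station import telemetry, vision, env
def px2w(name,uv,z,m=None):
    m=m or vision.camera_model(name)
    f=240/np.tan(np.radians(m['fovy']/2))
    K=np.array([[f,0,m['cx']],[0,f,m['cy']],[0,0,1]])
    uv=np.array(uv,float).reshape(-1,1,2)
    n=cv2.undistortPoints(uv,K,m['dist']).reshape(-1,2)
    d=np.c_[n,np.ones(len(n))]@m['T'][:3,:3].T
    o=m['T'][:3,3]; z=np.broadcast_to(np.asarray(z,float),(len(n),))
    t=(z-o[2])/d[:,2]
    return o+d*t[:,None]
def w2px(name,P,m=None):
    m=m or vision.camera_model(name)
    f=240/np.tan(np.radians(m['fovy']/2))
    K=np.array([[f,0,m['cx']],[0,f,m['cy']],[0,0,1]])
    T=np.linalg.inv(m['T']); r,_=cv2.Rodrigues(T[:3,:3])
    return cv2.projectPoints(np.array(P,float).reshape(-1,1,3),r,T[:3,3],K,m['dist'])[0].reshape(-1,2)
def crop(src,x0,y0,x1,y1,s,out):
    im=cv2.imread(src) if isinstance(src,str) else src
    c=cv2.resize(im[y0:y1,x0:x1],None,fx=s,fy=s,interpolation=cv2.INTER_CUBIC)
    for x in range((x0//10+1)*10,x1,10):
        cv2.line(c,((x-x0)*s,0),((x-x0)*s,4 if x%50 else 12),(0,255,255),1)
        if x%20==0: cv2.putText(c,str(x),((x-x0)*s-10,22),0,.4,(0,255,255),1)
    for y in range((y0//10+1)*10,y1,10):
        cv2.line(c,(0,(y-y0)*s),(4,(y-y0)*s),(0,255,255),1)
        if y%20==0: cv2.putText(c,str(y),(6,(y-y0)*s+4),0,.4,(0,255,255),1)
    cv2.imwrite(out,c)
E
python3 - <<'E'
from h import *
crop("pics/top0.png",140,180,350,335,3,"pics/c1.png")
crop("pics/top0.png",360,100,540,330,2,"pics/c2.png")
crop("pics/side0.png",240,120,420,300,3,"pics/c3.png")
E
```

```text
(no output)
```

View pics/c1.png

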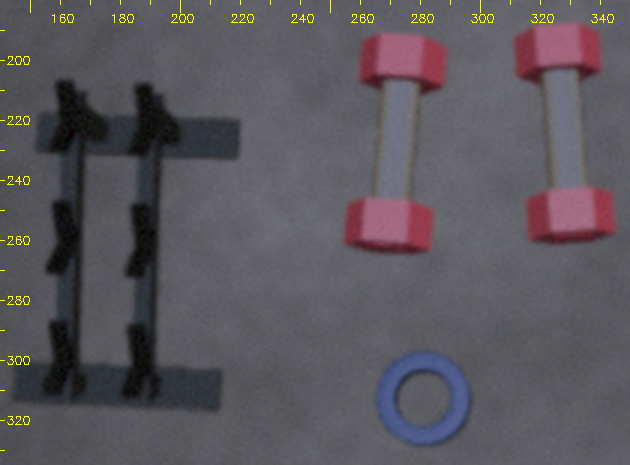

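View pics/c2.png

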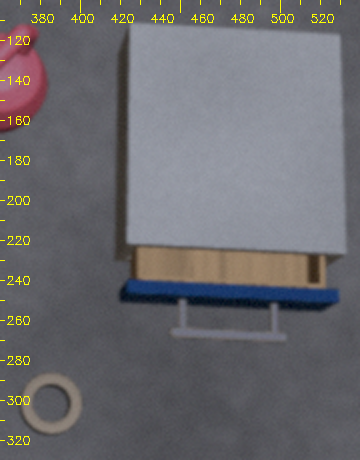

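View pics/c3.png

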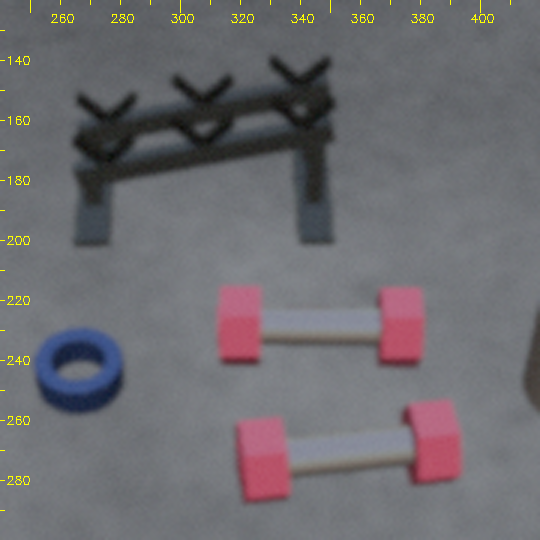

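```bash
cat > fit.py <<'E'
from h import *
from scipy.optimize import minimize
M={n:vision.camera_model(n) for n in("top","side")}
def pink(im):
    h=cv2.cvtColor(im,cv2.COLOR_BGR2HSV); return ((h[...,1]>110)&((h[...,0]>165)|(h[...,0]<5))).astype(np.uint8)
ang=np.arange(6)*np.pi/3
hexyz=31.18*np.c_[np.cos(ang),np.sin(ang)]
def dbmask(p,n):
    x,y,a=p; z=27
    m=np.zeros((480,640),np.float32)
    for s in(-1,1):
        P=[]
        for xx in(45,75):
            for c in hexyz:
                P.append([s*xx,c[0],c[1]])
        P=np.array(P); R=np.array([[np.cos(a),-np.sin(a),0],[np.sin(a),np.cos(a),0],[0,0,1]])
        P=P@R.T+[x,y,z]
        q=cv2.convexHull(w2px(n,P,M[n]).astype(np.float32))
        mm=np.zeros((480,640),np.uint8)
        cv2.fillPoly(mm,[np.round(q*16).astype(np.int32)],1,shift=4)
        m=np.maximum(m,mm)
    return m
if __name__=="__main__":
    ims={n:cv2.imread(f"pics/{n}0.png") for n in M}
    pm={n:cv2.GaussianBlur(pink(ims[n]).astype(np.float32),(0,0),1.5) for n in M}
    c=px2w("top",[[272,228],[328,224]],27)
    for i,c0 in enumerate(c):
        def cost(p,ns=("top","side")):
            r=0
            for n in ns:
                m=cv2.GaussianBlur(dbmask(p,n),(0,0),1.5)
                roi=cv2.dilate(m,np.ones((15,15)))>0.01
                r+=((m-pm[n])**2)[roi].sum()
            return r
        for ns in (("top","side"),("top",),("side",)):
            best=None
            for a in(-.15,0.,.15):
                s=minimize(cost,[c0[0],c0[1],a],args=(ns,),method="Nelder-Mead",options=dict(initial_simplex=[[c0[0],c0[1],a],[c0[0]+10,c0[1],a],[c0[0],c0[1]+10,a],[c0[0],c0[1],a+.1]],maxiter=120))
                if best is None or s.fun<best.fun: best=s
            print("db",i,ns,best.x.round(3),round(best.fun,1))
    print("blue",px2w("top",[281,312.3],26),px2w("side",[266.4,239.5],26))
    print("grey",px2w("top",[385.5,301],26))
    print("chest top corners",px2w("top",[[424.5,112.5],[530,117],[532,226.5],[423.5,222]],85).round(1))
    print("handle ends",px2w("top",[[446,266.5],[502.5,269]],47).round(1))
    print("rack lips top", px2w("top",[[160,299],[187,300],[159,259],[186,260],[166,220],[192,220]],[75,75,93,93,111,111]).round(1))
E
python3 fit.py
```

```text
db 0 ('top', 'side') [ 6.00221e+02  1.22024e+02 -5.80000e-02] 561.9
db 0 ('top',) [ 6.00261e+02  1.22295e+02 -5.70000e-02] 392.4
db 0 ('side',) [ 6.01457e+02  1.20741e+02 -3.30000e-02] 146.6
db 1 ('top', 'side') [6.11748e+02 9.32000e-01 5.60000e-02] 685.3
db 1 ('top',) [6.08913e+02 1.98000e+00 1.02000e-01] 419.2
db 1 ('side',) [ 6.11831e+02 -7.75900e+00 -4.00000e-02] 231.9
blue [[419.26598668  97.72557723  26.        ]] [[423.02409328  96.2665533   26.        ]]
grey [[ 446.50612074 -122.22626106   26.        ]]
chest top corners [[ 847.9 -202.4   85. ]
 [ 843.7 -433.1   85. ]
 [ 599.7 -423.    85. ]
 [ 605.2 -195.5   85. ]]
handle ends [[ 518.9 -248.    47. ]
 [ 515.3 -368.4   47. ]]
rack lips top [[437.8 342.   75. ]
 [436.9 286.4  75. ]
 [517.4 344.5  93. ]
 [516.3 289.   93. ]
 [594.8 330.6 111. ]
 [595.6 277.4 111. ]]
```

Run:
```python
from h import *
crop("pics/side0.png",250,130,370,210,6,"pics/c4.png")
crop("pics/top0.png",140,195,230,325,5,"pics/c5.png")
```

```text
(no output)
```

View pics/c4.png

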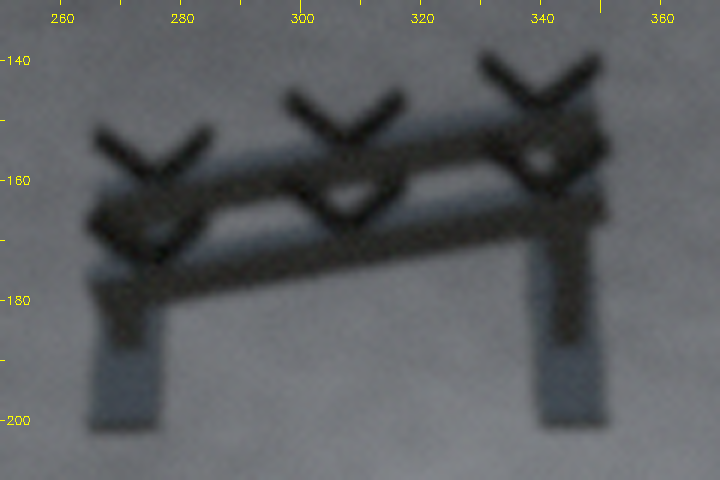

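View pics/c5.png

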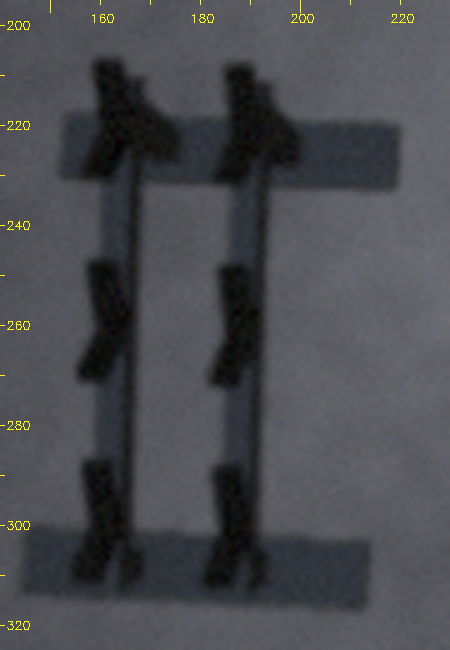

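```bash
cat > rack.py <<'E'
from h import *
from scipy.optimize import least_squares
M={n:vision.camera_model(n) for n in("top","side")}
top={(0,1):[(159.5,287.5),(156.5,310.5)],(1,1):[(160,247.5),(157.5,270.5)],(2,1):[(161,207.5),(159,229.5)],
(0,-1):[(185,289),(182.5,311.5)],(1,-1):[(186,248.5),(184,271)],(2,-1):[(187.5,208.5),(185.5,230)]}
side={(0,1):[(266.5,151.5),(284.5,151.5)],(1,1):[(298,145.5),(316.5,145.5)],(2,1):[(330.5,139.5),(349,139.5)]}
sv={(0,1):(275.5,158),(1,1):(307.5,152.5),(2,1):(340,147),(0,-1):(275.5,172),(1,-1):(308,167),(2,-1):(340.5,160)}
def pt(p,i,s,dx=0,dz=0):
    l=np.array([80*i+dx,27*s]); c,n=np.cos(p[2]),np.sin(p[2])
    return [p[0]+c*l[0]-n*l[1],p[1]+n*l[0]+c*l[1],75+18*i+dz]
def res(p,use=("top","side","sv")):
    r=[]
    if "top" in use:
        for k,v in top.items():
            q=w2px("top",[pt(p,*k,21),pt(p,*k,-21)],M["top"]); r.append(q.mean(0)-np.mean(v,0))
    if "side" in use:
        for k,v in side.items():
            q=w2px("side",[pt(p,*k,21),pt(p,*k,-21)],M["side"]); r.append(q.mean(0)-np.mean(v,0))
    if "sv" in use:
        for k,v in sv.items(): r.append(w2px("side",[pt(p,*k,0,-19.8)],M["side"])[0]-v)
    return np.ravel(r)
if __name__=="__main__":
    for u in (("top","side","sv"),("top",),("side","sv")):
        s=least_squares(res,[437,314,0],x_scale=[1,1,.01],args=(u,)); print(u,s.x.round(3)); print(s.fun.reshape(-1,2).round(1).tolist())
E
python3 rack.py
python3 - <<'E'
from h import *
from fit import *
im=cv2.imread("pics/top0.png")
for p in ([600.2,122,-.058],[608.9,2,.102]):
    pass
E
python3 - <<'E'
from fit import *
for n,box in(("top",(230,170,360,280)),("side",(300,200,410,300))):
    im=cv2.imread(f"pics/{n}0.png")
    pmk=pink(im)
    s=5
    big=cv2.resize(im,None,fx=s,fy=s,interpolation=cv2.INTER_CUBIC)
    for p in ([600.5,121.8,-1.62],[609.5,1,-1.50]):
        m=cv2.resize(dbmask(p,n).astype(np.uint8),None,fx=s,fy=s)
        cs,_=cv2.findContours(m,0,2); cv2.drawContours(big,cs,-1,(0,255,255),1)
    x0,y0,x1,y1=[b*s for b in box]; cv2.imwrite(f"pics/ov_{n}.png",big[y0:y1,x0:x1])
E
```

```text
('top', 'side', 'sv') [ 4.38745e+02  3.19387e+02 -2.60000e-02]
[[-0.1, -0.8], [0.4, -0.9], [0.5, -0.7], [0.4, -0.8], [0.4, -0.5], [0.3, -0.4], [-0.7, 0.1], [-0.4, 0.0], [-0.2, -0.0], [-0.2, -0.1], [-0.5, -0.5], [-0.7, -1.0], [-1.3, -0.2], [-1.1, -1.2], [-0.2, -0.3]]
('top',) [ 4.37253e+02  3.19624e+02 -2.20000e-02]
[[-0.2, -0.0], [0.1, -0.2], [0.0, 0.0], [0.2, -0.2], [0.1, 0.1], [-0.2, 0.2]]
('side', 'sv') [ 4.40153e+02  3.18023e+02 -2.70000e-02]
[[-0.1, 0.4], [0.2, 0.4], [0.4, 0.3], [0.3, 0.2], [0.1, -0.2], [-0.1, -0.6], [-0.7, 0.1], [-0.5, -0.9], [0.4, 0.1]]
```

Run:
```python
from fit import *
for n,box in(("top",(230,170,360,280)),("side",(300,200,410,300))):
    im=cv2.imread(f"pics/{n}0.png")
    pmk=pink(im)
    s=5
    big=cv2.resize(im,None,fx=s,fy=s,interpolation=cv2.INTER_CUBIC)
    for p in ([600.5,121.8,-.058],[610,1,.08]):
        m=cv2.resize(dbmask(p,n).astype(np.uint8),None,fx=s,fy=s)
        cs,_=cv2.findContours(m,0,2); cv2.drawContours(big,cs,-1,(0,255,255),1)
    m=cv2.resize(pmk,None,fx=s,fy=s)
    cs,_=cv2.findContours(m,0,2); cv2.drawContours(big,cs,-1,(255,255,0),1)
    x0,y0,x1,y1=[b*s for b in box]; cv2.imwrite(f"pics/ov_{n}.png",big[y0:y1,x0:x1])
```

```text
(no output)
```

View pics/ov_top.png

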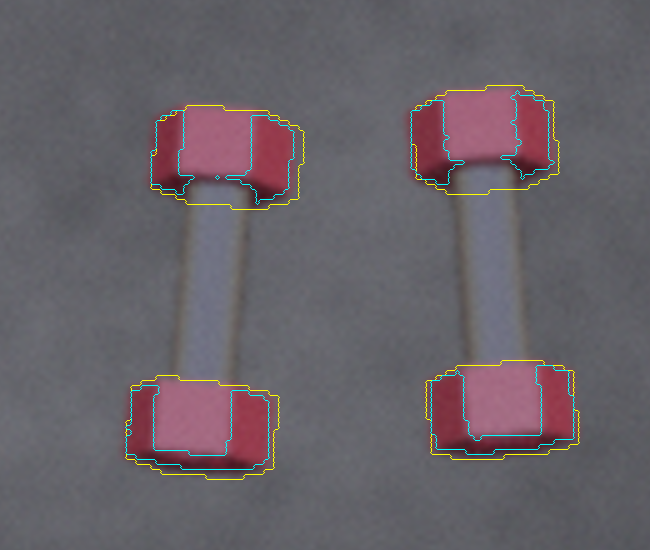

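View pics/ov_side.png

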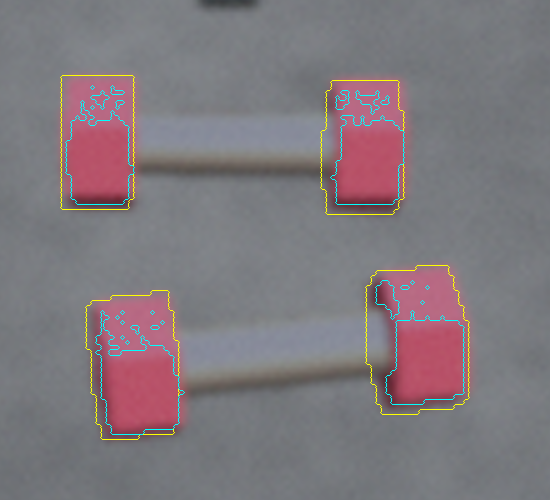

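```bash
sed -i 's/h\[...,1\]>110/h[...,1]>60/; s/>165)/>160)/; s/<5))/<8))/' fit.py; python3 fit.py | grep db
```

```text
db 0 ('top', 'side') [ 6.02175e+02  1.23517e+02 -4.20000e-02] 59.3
db 0 ('top',) [ 6.01600e+02  1.23686e+02 -4.50000e-02] 45.9
db 0 ('side',) [ 6.02190e+02  1.21587e+02 -6.40000e-02] 15.2
db 1 ('top', 'side') [6.11653e+02 2.08100e+00 9.50000e-02] 82.9
db 1 ('top',) [6.1149e+02 1.9530e+00 1.0100e-01] 42.6
db 1 ('side',) [6.11961e+02 2.90200e+00 8.00000e-02] 35.6
```

```bash
cat > plan.py <<'E'
from h import *
from scipy.spatial.transform import Rotation as R, Slerp
import json
def Rt(th): # tool down, jaw dir th
    c,s=np.cos(th),np.sin(th)
    return R.from_matrix(np.array([[0,c,s],[0,s,-c],[-1,0,0]]))
def cur():
    s=telemetry.get_state(); q=s['tcp_rot']; return s['tool_pos'],R.from_quat([q[1],q[2],q[3],q[0]]),s
def plan(wps,step=45,ang=0.14,start=None):
    """wps: list of (x,y,z,theta or None[,step])"""
    p,r,s=cur()
    if start: p,r=np.array(start[:3],float),Rt(start[3])
    rows=[]
    y=r.apply([0,1,0]); th=np.arctan2(y[1],y[0])
    print("cur",np.round(p,1),"th",round(th,3))
    for w in wps:
        st=w[4] if len(w)>4 else step
        t=np.array(w[:3],float); th=th if w[3] is None else w[3]; rt=Rt(th)
        rv=(r.inv()*rt).magnitude(); n=max(1,int(np.ceil(np.linalg.norm(t-p)/st)),int(np.ceil(rv/ang)))
        sl=Slerp([0,1],R.concatenate([r,rt])); p0=p;
        for i in range(1,n+1):
            q=p0+(t-p0)*i/n; rr=sl([i/n])[0]
            d=r.inv().apply(q-p); a=(r.inv()*rr).as_rotvec()
            row={k:float(round(v,1)) for k,v in zip("xyz",d) if abs(v)>.05}
            row.update({k:float(round(v,3)) for k,v in zip(("ax","ay","az"),a) if abs(v)>.0006})
            rows.append(row); p,r=q,rr
    for i in range(0,len(rows),20): print(len(rows[i:i+20]),json.dumps(rows[i:i+20]))
def st():
    p,r,s=cur(); y=r.apply([0,1,0]); print("t",round(s['time'],2),"p",np.round(p,1),"th",round(np.arctan2(y[1],y[0]),3),"x",r.apply([1,0,0]).round(3),"F",s['force'].round(1),"open",round(s['opening'],1))
E
python3 - <<'E'
from plan import *
plan([(500,300,250,0.5),(560,-50,250,0.2),(500,-300,220,-.026)])
E
```

```text
cur [289.5 609.2 252.2] th 1.127
20 [{"x": 0.3, "y": -21.0, "z": 35.9, "ax": 0.07}, {"x": 0.3, "y": -18.4, "z": 37.2, "ax": 0.07}, {"x": 0.3, "y": -15.8, "z": 38.4, "ax": 0.07}, {"x": 0.3, "y": -13.1, "z": 39.4, "ax": 0.07}, {"x": 0.3, "y": -10.3, "z": 40.3, "ax": 0.07}, {"x": 0.3, "y": -7.5, "z": 40.9, "ax": 0.07}, {"x": 0.3, "y": -4.6, "z": 41.3, "ax": 0.07}, {"x": 0.3, "y": -1.7, "z": 41.5, "ax": 0.07}, {"x": 0.3, "y": 1.2, "z": 41.5, "ax": 0.07}, {"y": -14.4, "z": 42.0, "ax": 0.038}, {"y": -12.8, "z": 42.5, "ax": 0.037}, {"y": -11.2, "z": 43.0, "ax": 0.038}, {"y": -9.6, "z": 43.3, "ax": 0.037}, {"y": -8.0, "z": 43.7, "ax": 0.038}, {"y": -6.3, "z": 43.9, "ax": 0.037}, {"y": -4.7, "z": 44.1, "ax": 0.038}, {"y": -3.0, "z": 44.3, "ax": 0.037}, {"x": 5.0, "y": -18.1, "z": 38.8, "ax": 0.038}, {"x": 5.0, "y": -16.6, "z": 39.5, "ax": 0.038}, {"x": 5.0, "y": -15.1, "z": 40.1, "ax": 0.038}]
3 [{"x": 5.0, "y": -13.6, "z": 40.6, "ax": 0.038}, {"x": 5.0, "y": -12.0, "z": 41.1, "ax": 0.038}, {"x": 5.0, "y": -10.5, "z": 41.5, "ax": 0.038}]
```

Request:
jog_arm(commands=[{"y":-21,"z":36,"ax":0.07},{"y":-18.4,"z":37,"ax":0.07},{"y":-16,"z":38,"ax":0.07},{"y":-13,"z":39,"ax":0.07},{"y":-10,"z":40,"ax":0.07},{"y":-7.5,"z":41,"ax":0.07},{"y":-4.6,"z":41,"ax":0.07},{"y":-1.7,"z":41.5,"ax":0.07},{"y":1.2,"z":41.5,"ax":0.07},{"y":-14.4,"z":42,"ax":0.038},{"y":-12.8,"z":42.5,"ax":0.038},{"y":-11.2,"z":43,"ax":0.038},{"y":-9.6,"z":43,"ax":0.038},{"y":-8,"z":43.7,"ax":0.038},{"y":-6.3,"z":44,"ax":0.038},{"y":-4.7,"z":44,"ax":0.038},{"y":-3,"z":44,"ax":0.038},{"x":5,"y":-18,"z":39,"ax":0.038},{"x":5,"y":-16.6,"z":39.5,"ax":0.038},{"x":5,"y":-15,"z":40,"ax":0.038}], gripper=33)

```text
$.commands[0]: bad value
```

Request:
jog_arm(commands=[{"x":5,"y":-13.6,"z":40.6,"ax":0.038},{"x":5,"y":-12,"z":41,"ax":0.038},{"x":5,"y":-10.5,"z":41.5,"ax":0.038},{}])

```text
$.commands[0]: bad value
```

Run:
```python
from plan import *
st()
m=vision.camera_model("wrist")
im=vision.grab_frame("wrist"); cv2.imwrite("pics/w1.png",im)
np.save("w1.npy",m,allow_pickle=True)
```

```text
t 0.15 p [289.5 609.2 252.2] th 1.127 x [-0.001 -0.002 -1.   ] F [-0.3  0.2 -0.6] open 85.4
```

View pics/w1.png

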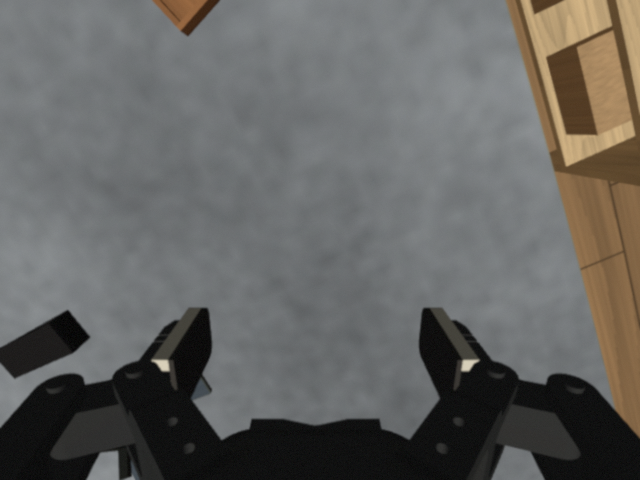

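Both moves were refused ("bad value"), so the arm hasn't moved. I'll try a row with all six keys.

Request:
jog_arm(commands=[{"x":0,"y":-21,"z":36,"ax":0.07,"ay":0,"az":0}], gripper=33)

```text
time: 0.3
tool_pos: [311.2, 577.1, 252.7]
tcp_rot: [0.684, 0.179, 0.685, -0.178]
force: [1.2, -0.1, 0.3]
opening: 73.3
```

Run:
```python
s=open('plan.py').read()
a=s.index("            row={k"); b=s.index("            rows.append")
s=s[:a]+'''            row={k:(float(round(v,1)) if abs(v)>.05 else 0) for k,v in zip("xyz",d)}
            row.update({k:(float(round(v,3)) if abs(v)>.0006 else 0) for k,v in zip(("ax","ay","az"),a)})
'''+s[b:]
open('plan.py','w').write(s)
```

Request:
jog_arm(commands=[{"x":0,"y":-18.4,"z":37,"ax":0.07,"ay":0,"az":0},{"x":0,"y":-16,"z":38,"ax":0.07,"ay":0,"az":0},{"x":0,"y":-13,"z":39,"ax":0.07,"ay":0,"az":0},{"x":0,"y":-10,"z":40,"ax":0.07,"ay":0,"az":0},{"x":0,"y":-7.5,"z":41,"ax":0.07,"ay":0,"az":0},{"x":0,"y":-4.6,"z":41,"ax":0.07,"ay":0,"az":0},{"x":0,"y":-1.7,"z":41.5,"ax":0.07,"ay":0,"az":0},{"x":0,"y":1.2,"z":41.5,"ax":0.07,"ay":0,"az":0},{"x":0,"y":-14.4,"z":42,"ax":0.038,"ay":0,"az":0},{"x":0,"y":-12.8,"z":42.5,"ax":0.038,"ay":0,"az":0},{"x":0,"y":-11.2,"z":43,"ax":0.038,"ay":0,"az":0},{"x":0,"y":-9.6,"z":43,"ax":0.038,"ay":0,"az":0},{"x":0,"y":-8,"z":43.7,"ax":0.038,"ay":0,"az":0},{"x":0,"y":-6.3,"z":44,"ax":0.038,"ay":0,"az":0},{"x":0,"y":-4.7,"z":44,"ax":0.038,"ay":0,"az":0},{"x":0,"y":-3,"z":44,"ax":0.038,"ay":0,"az":0},{"x":5,"y":-18,"z":39,"ax":0.038,"ay":0,"az":0},{"x":5,"y":-16.6,"z":39.5,"ax":0.038,"ay":0,"az":0},{"x":5,"y":-15,"z":40,"ax":0.038,"ay":0,"az":0}])

```text
time: 2.2
tool_pos: [525.6, -174.8, 238.1]
tcp_rot: [0.519, 0.48, 0.519, -0.48]
force: [0.3, 0.2, -0.0]
opening: 28.0
```

Request:
jog_arm(commands=[{"x":5,"y":-13.6,"z":40.6,"ax":0.038,"ay":0,"az":0},{"x":5,"y":-12,"z":41,"ax":0.038,"ay":0,"az":0},{"x":5,"y":-10.5,"z":41.5,"ax":0.038,"ay":0,"az":0},{"x":0,"y":0,"z":0,"ax":0,"ay":0,"az":0}])

```text
time: 2.6
tool_pos: [493.5, -301.8, 222.3]
tcp_rot: [-0.489, -0.51, -0.49, 0.511]
force: [0.2, 0.8, 0.8]
opening: 28.2
```

```bash
cat > look.py <<'E'
import sys
from plan import *
n,out=sys.argv[1:3]
st()
m=vision.camera_model(n)
im=vision.grab_frame(n); cv2.imwrite(f"pics/{out}.png",im)
np.save(f"pics/{out}.npy",m,allow_pickle=True)
E
cat > w.py <<'E'
from plan import *
def wm(o): return np.load(f"pics/{o}.npy",allow_pickle=True).item()
E
python3 look.py wrist w2
```

```text
t 2.6 p [ 493.5 -301.8  222.3] th -0.041 x [-0.002 -0.001 -1.   ] F [0.2 0.8 0.8] open 28.2
```

View pics/w2.png

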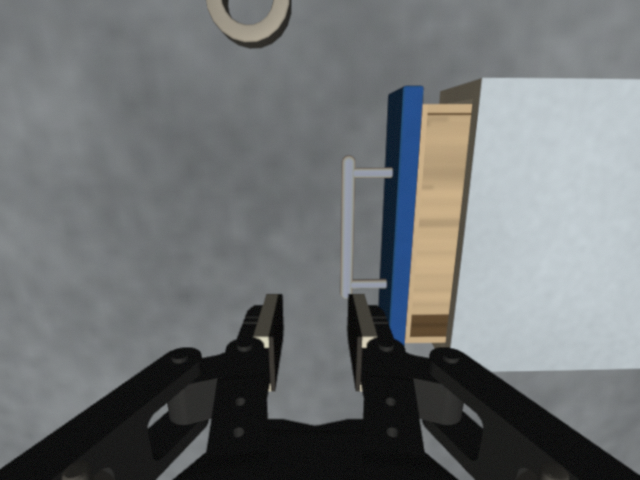

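The wrist view shows the drawer's bar running from (348,156) to (347,297), right of the fingers.

Run:
```python
from w import *
m=wm("w2")
print(px2w("wrist",[[348.5,158],[347,297]],49,m).round(1))
print("chest edge",px2w("wrist",[[482,78],[452,371]],85,m).round(1))
plan([(514,-306,150,-.026),(514,-306,54,-.026,25)])
```

```text
[[ 523.  -246.5   49. ]
 [ 520.  -367.9   49. ]]
chest edge [[ 608.9 -195.3   85. ]
 [ 605.4 -423.3   85. ]]
cur [ 494.2 -299.7  222.6] th -0.039
6 [{"x": 36.3, "y": 10.0, "z": 2.8, "ax": -0.006, "ay": 0, "az": 0}, {"x": 36.3, "y": 10.0, "z": 2.8, "ax": -0.006, "ay": 0, "az": 0}, {"x": 24.0, "y": 0, "z": 0, "ax": 0, "ay": 0, "az": 0}, {"x": 24.0, "y": 0, "z": 0, "ax": 0, "ay": 0, "az": 0}, {"x": 24.0, "y": 0, "z": 0, "ax": 0, "ay": 0, "az": 0}, {"x": 24.0, "y": 0, "z": 0, "ax": 0, "ay": 0, "az": 0}]
```

Request:
jog_arm(commands=[{"x":36,"y":12.7,"z":3.1,"ax":-0.006,"ay":0,"az":0},{"x":36,"y":12.7,"z":3.1,"ax":-0.006,"ay":0,"az":0},{"x":24,"y":0,"z":0,"ax":0,"ay":0,"az":0},{"x":24,"y":0,"z":0,"ax":0,"ay":0,"az":0},{"x":0,"y":0,"z":0,"ax":0,"ay":0,"az":0}])

```text
time: 3.15
tool_pos: [518.7, -301.5, 99.1]
tcp_rot: [-0.492, -0.505, -0.498, 0.505]
force: [-0.5, 0.5, -0.6]
opening: 28.2
```

```bash
python3 look.py wrist w3
```

```text
t 3.15 p [ 518.7 -301.5   99.1] th -0.021 x [-0.007  0.006 -1.   ] F [-0.5  0.5 -0.6] open 28.2
```

View pics/w3.png

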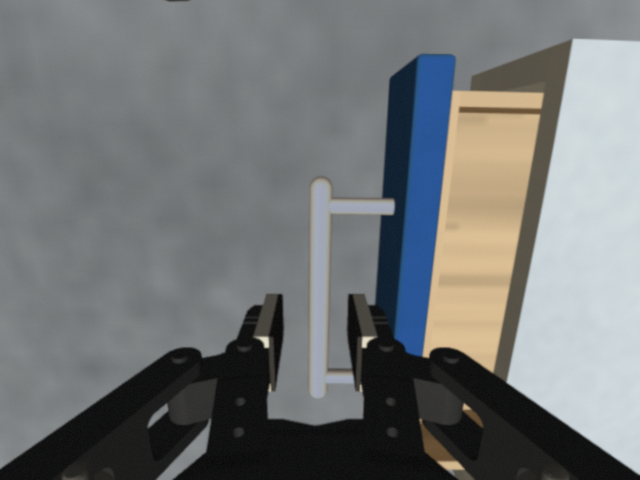

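Run:
```python
from w import *
m=wm("w3")
print(px2w("wrist",[[320,182],[318,396]],49,m).round(1), w2px("wrist",[[518.7,-301.5,49]],m))
plan([(520,-306,53,-.026,25)])
```

```text
[[ 522.7 -247.1   49. ]
 [ 519.5 -368.5   49. ]] [[314.0115811  288.40872741]]
cur [ 519.8 -302.6  101.6] th -0.021
2 [{"x": 24.3, "y": 0.2, "z": 1.8, "ax": 0.002, "ay": -0.002, "az": 0.002}, {"x": 24.3, "y": 0.2, "z": 1.7, "ax": 0.002, "ay": -0.002, "az": 0.002}]
```

Request:
jog_arm(commands=[{"x":24,"y":1.5,"z":1.8,"ax":0.002,"ay":0,"az":0},{"x":24,"y":0,"z":1.8,"ax":0.002,"ay":0,"az":0},{"x":0,"y":0,"z":0,"ax":0,"ay":0,"az":0}])

```text
time: 3.5
tool_pos: [521.4, -307.4, 54.5]
tcp_rot: [-0.492, -0.506, -0.494, 0.507]
force: [-0.1, 0.2, -0.6]
opening: 28.2
```

Request:
jog_arm(commands=[{"x":0,"y":0,"z":0,"ax":0,"ay":0,"az":0},{"x":0,"y":0,"z":0,"ax":0,"ay":0,"az":0},{"x":0,"y":0,"z":0,"ax":0,"ay":0,"az":0},{"x":0,"y":0,"z":0,"ax":0,"ay":0,"az":0}], gripper=0, force=40)

```text
time: 3.9
tool_pos: [522.7, -308.6, 57.2]
tcp_rot: [0.494, 0.507, 0.493, -0.506]
force: [-1.6, 3.8, 6.0]
opening: 9.3
```

Request:
jog_arm(commands=[{"x":0,"y":-8,"z":0,"ax":0,"ay":0,"az":0},{"x":0,"y":-15,"z":0,"ax":0,"ay":0,"az":0},{"x":0,"y":-15,"z":0,"ax":0,"ay":0,"az":0},{"x":0,"y":-15,"z":0,"ax":0,"ay":0,"az":0},{"x":0,"y":-15,"z":0,"ax":0,"ay":0,"az":0},{"x":0,"y":-15,"z":0,"ax":0,"ay":0,"az":0},{"x":0,"y":-15,"z":0,"ax":0,"ay":0,"az":0},{"x":0,"y":-10,"z":0,"ax":0,"ay":0,"az":0},{"x":0,"y":0,"z":0,"ax":0,"ay":0,"az":0}])

```text
time: 4.8
tool_pos: [413.3, -305.1, 57.2]
tcp_rot: [0.493, 0.507, 0.493, -0.507]
force: [-0.8, 6.4, 12.1]
opening: 9.4
```

```bash
python3 look.py wrist w4; python3 look.py top t4
```

```text
t 4.8 p [ 413.3 -305.1   57.2] th -0.028 x [ 0.     0.001 -1.   ] F [-0.8  6.4 12.1] open 9.4
t 4.85 p [ 413.6 -305.1   57.1] th -0.028 x [ 0.     0.001 -1.   ] F [-0.8  6.1 11.4] open 9.4
```

View pics/t4.png

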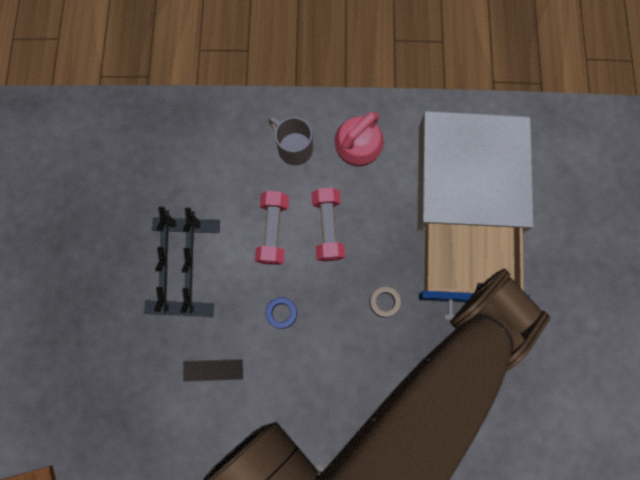

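Request:
jog_arm(commands=[{"x":0,"y":0,"z":0,"ax":0,"ay":0,"az":0},{"x":0,"y":0,"z":0,"ax":0,"ay":0,"az":0},{"x":0,"y":0,"z":0,"ax":0,"ay":0,"az":0},{"x":0,"y":0,"z":0,"ax":0,"ay":0,"az":0}], gripper=31)

```text
time: 5.3
tool_pos: [413.6, -305.6, 55.0]
tcp_rot: [-0.493, -0.507, -0.493, 0.507]
force: [0.8, 0.3, 0.2]
opening: 26.3
```

Request:
jog_arm(commands=[{"x":-20,"y":0,"z":0,"ax":0,"ay":0,"az":0},{"x":-25,"y":0,"z":0,"ax":0,"ay":0,"az":0},{"x":-40,"y":0,"z":0,"ax":0,"ay":0,"az":0},{"x":-40,"y":0,"z":0,"ax":0,"ay":0,"az":0},{"x":0,"y":0,"z":0,"ax":0,"ay":0,"az":0}])

```text
time: 5.8
tool_pos: [416.5, -308.4, 187.0]
tcp_rot: [-0.498, -0.506, -0.489, 0.507]
force: [-0.6, -0.3, 0.4]
opening: 26.3
```

```bash
python3 look.py wrist w5; python3 -c "
from w import *
plan([(446,-140,190,0.4)])"
```

```text
t 5.8 p [ 416.5 -308.4  187. ] th -0.027 x [ 0.008 -0.01  -1.   ] F [-0.6 -0.3  0.4] open 26.3
cur [ 415.3 -307.2  183.8] th -0.027
4 [{"x": -1.7, "y": 6.6, "z": -42.0, "ax": -0.107, "ay": 0.002, "az": -0.001}, {"x": -1.7, "y": 11.0, "z": -41.0, "ax": -0.107, "ay": 0.002, "az": -0.001}, {"x": -1.6, "y": 15.3, "z": -39.6, "ax": -0.107, "ay": 0.002, "az": -0.001}, {"x": -1.6, "y": 19.4, "z": -37.8, "ax": -0.107, "ay": 0.002, "az": -0.001}]
```

View pics/w5.png

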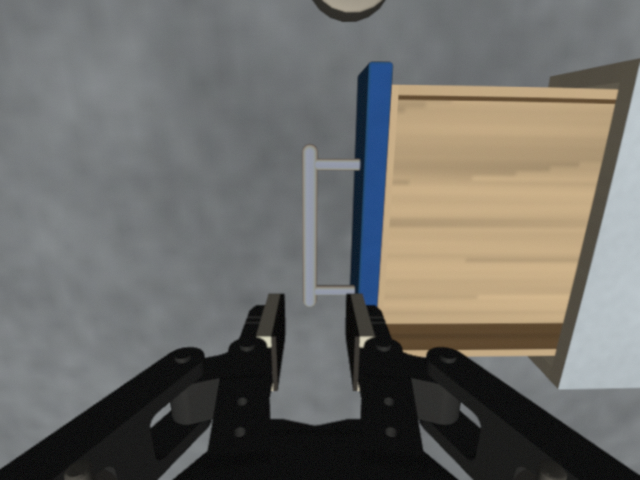

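Request:
jog_arm(commands=[{"x":0,"y":11,"z":-42,"ax":0,"ay":0,"az":0},{"x":0,"y":11,"z":-42,"ax":0,"ay":0,"az":0},{"x":0,"y":11,"z":-42,"ax":0,"ay":0,"az":0},{"x":0,"y":0,"z":0,"ax":0,"ay":0,"az":0},{"x":0,"y":0,"z":0,"ax":0,"ay":0,"az":0}], gripper=100)

```text
time: 6.35
tool_pos: [449.7, -179.3, 178.6]
tcp_rot: [-0.493, -0.506, -0.495, 0.507]
force: [0.4, -0.6, -0.1]
opening: 85.3
```

```bash
python3 look.py wrist w6; python3 -c "
from w import *
m=wm('w5')
print(px2w('wrist',[[398,95],[377,340]],63,m).round(1))
print(px2w('wrist',[[638,60],[559,387]],85,m).round(1))
"
```

```text
t 6.35 p [ 449.7 -179.3  178.6] th -0.025 x [-0.003  0.001 -1.   ] F [ 0.4 -0.6 -0.1] open 85.3
[[ 473.4 -212.    63. ]
 [ 464.6 -389.4   63. ]]
[[ 606.5 -196.8   85. ]
 [ 600.8 -422.    85. ]]
```

View pics/w6.png

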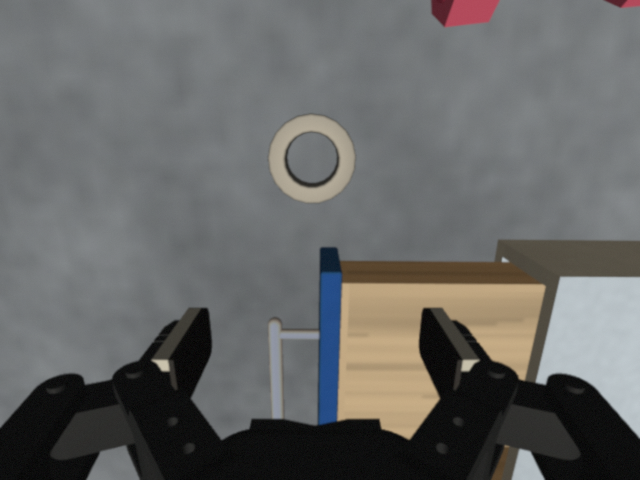

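Run:
```python
from w import *
m=wm("w6")
c=px2w("wrist",[[312,158]],26,m)[0]; print(c)
plan([(c[0],c[1],100,-.025),(c[0],c[1],24,-.025,25)])
```

```text
[ 449.35655661 -121.05290389   26.        ]
cur [ 449.7 -180.2  179. ] th -0.026
7 [{"x": 26.4, "y": -0.6, "z": -19.7, "ax": 0, "ay": 0, "az": 0.001}, {"x": 26.3, "y": -0.6, "z": -19.7, "ax": 0, "ay": 0, "az": 0.001}, {"x": 26.3, "y": -0.6, "z": -19.7, "ax": 0, "ay": 0, "az": 0.001}, {"x": 19.0, "y": 0, "z": 0, "ax": 0, "ay": 0, "az": 0}, {"x": 19.0, "y": 0, "z": 0, "ax": 0, "ay": 0, "az": 0}, {"x": 19.0, "y": 0, "z": 0, "ax": 0, "ay": 0, "az": 0}, {"x": 19.0, "y": 0, "z": 0, "ax": 0, "ay": 0, "az": 0}]
```

Request:
jog_arm(commands=[{"x":26.4,"y":-1,"z":-19.5,"ax":0,"ay":0,"az":0},{"x":26.4,"y":-1,"z":-19.5,"ax":0,"ay":0,"az":0},{"x":26.4,"y":-1,"z":-19.5,"ax":0,"ay":0,"az":0},{"x":19,"y":0,"z":0,"ax":0,"ay":0,"az":0},{"x":19,"y":0,"z":0,"ax":0,"ay":0,"az":0},{"x":19,"y":0,"z":0,"ax":0,"ay":0,"az":0},{"x":19,"y":0,"z":0,"ax":0,"ay":0,"az":0},{"x":0,"y":0,"z":0,"ax":0,"ay":0,"az":0}])

```text
time: 7.2
tool_pos: [446.4, -122.1, 22.2]
tcp_rot: [-0.49, -0.506, -0.495, 0.508]
force: [-0.9, 0.9, -0.0]
opening: 85.8
```

Request:
jog_arm(commands=[{"x":2,"y":0,"z":0,"ax":0,"ay":0,"az":0},{"x":0,"y":0,"z":0,"ax":0,"ay":0,"az":0},{"x":0,"y":0,"z":0,"ax":0,"ay":0,"az":0},{"x":0,"y":0,"z":0,"ax":0,"ay":0,"az":0}], gripper=20, force=35)

```text
time: 7.6
tool_pos: [449.3, -122.3, 23.8]
tcp_rot: [0.494, 0.507, 0.493, -0.507]
force: [-0.3, -0.4, 1.3]
opening: 65.1
```

```bash
python3 look.py wrist w7; python3 -c "
from w import *
p,r,s=cur()
plan([(p[0],p[1],150,-.026,30),(540,-260,150,-.026),(540,-260,70,-.026,25)])"
```

```text
t 7.6 p [ 449.3 -122.3   23.8] th -0.027 x [ 0.001 -0.001 -1.   ] F [-0.3 -0.4  1.3] open 65.1
cur [ 449.3 -122.2   23.8] th -0.027
13 [{"x": -25.2, "y": 0, "z": 0, "ax": 0, "ay": 0, "az": 0}, {"x": -25.2, "y": 0, "z": 0, "ax": 0, "ay": 0, "az": 0}, {"x": -25.2, "y": 0, "z": 0, "ax": 0, "ay": 0, "az": 0}, {"x": -25.2, "y": 0, "z": 0, "ax": 0, "ay": 0, "az": 0}, {"x": -25.2, "y": 0, "z": 0, "ax": 0, "ay": 0, "az": 0}, {"x": 0, "y": 23.6, "z": 33.8, "ax": 0, "ay": 0, "az": 0}, {"x": 0, "y": 23.6, "z": 33.8, "ax": 0, "ay": 0, "az": 0}, {"x": 0, "y": 23.6, "z": 33.8, "ax": 0, "ay": 0, "az": 0}, {"x": 0, "y": 23.6, "z": 33.8, "ax": 0, "ay": 0, "az": 0}, {"x": 20.0, "y": 0, "z": 0, "ax": 0, "ay": 0, "az": 0}, {"x": 20.0, "y": 0, "z": 0, "ax": 0, "ay": 0, "az": 0}, {"x": 20.0, "y": 0, "z": 0, "ax": 0, "ay": 0, "az": 0}, {"x": 20.0, "y": 0, "z": 0, "ax": 0, "ay": 0, "az": 0}]
```

View pics/w7.png

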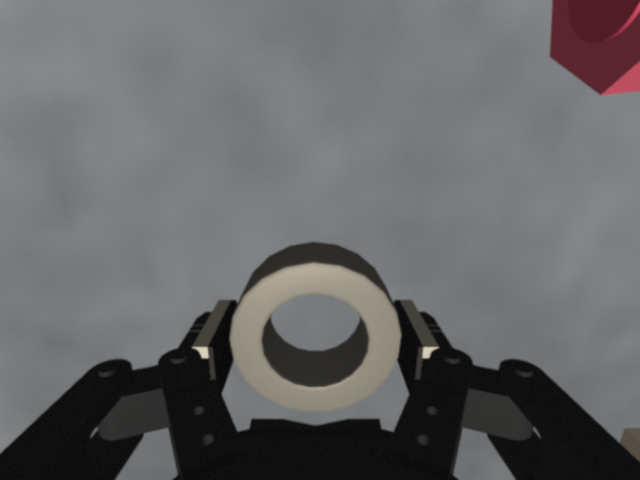

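Request:
jog_arm(commands=[{"x":-20,"y":0,"z":0,"ax":0,"ay":0,"az":0},{"x":-27,"y":0,"z":0,"ax":0,"ay":0,"az":0},{"x":-27,"y":0,"z":0,"ax":0,"ay":0,"az":0},{"x":-27,"y":0,"z":0,"ax":0,"ay":0,"az":0},{"x":-25,"y":0,"z":0,"ax":0,"ay":0,"az":0},{"x":0,"y":22.5,"z":34,"ax":0,"ay":0,"az":0},{"x":0,"y":22.5,"z":34,"ax":0,"ay":0,"az":0},{"x":0,"y":22.5,"z":34,"ax":0,"ay":0,"az":0},{"x":0,"y":22.5,"z":34,"ax":0,"ay":0,"az":0},{"x":20,"y":0,"z":0,"ax":0,"ay":0,"az":0},{"x":20,"y":0,"z":0,"ax":0,"ay":0,"az":0},{"x":0,"y":0,"z":0,"ax":0,"ay":0,"az":0}])

```text
time: 8.85
tool_pos: [533.0, -258.9, 105.5]
tcp_rot: [-0.491, -0.506, -0.496, 0.507]
force: [-0.4, -0.4, -1.4]
opening: 65.8
```

```bash
python3 look.py wrist w8; python3 -c "
from w import *
plan([(536,-262,50,-.026,20)])"
```

```text
t 8.85 p [ 533.  -258.9  105.5] th -0.027 x [-0.006  0.004 -1.   ] F [-0.4 -0.4 -1.4] open 65.8
cur [ 533.9 -259.3  107.3] th -0.027
3 [{"x": 19.1, "y": 0.8, "z": 0.9, "ax": 0, "ay": -0.001, "az": 0.001}, {"x": 19.1, "y": 0.8, "z": 0.9, "ax": 0, "ay": -0.001, "az": 0.001}, {"x": 19.1, "y": 0.7, "z": 0.9, "ax": 0, "ay": -0.001, "az": 0.001}]
```

View pics/w8.png

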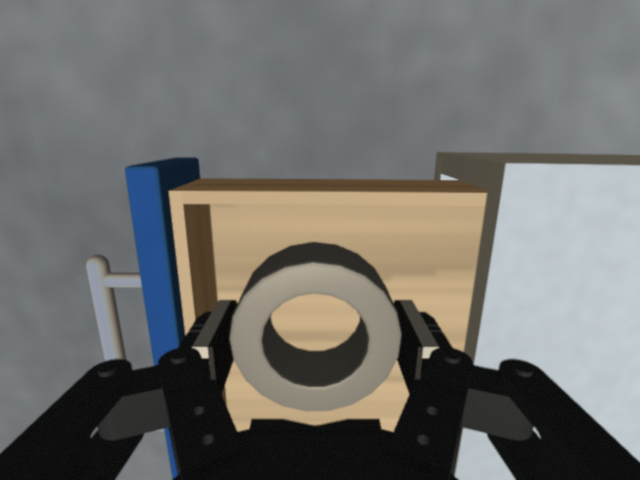

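Request:
jog_arm(commands=[{"x":19,"y":0.8,"z":1,"ax":0,"ay":0,"az":0},{"x":19,"y":0.8,"z":1,"ax":0,"ay":0,"az":0},{"x":17,"y":0.8,"z":1,"ax":0,"ay":0,"az":0},{"x":0,"y":0,"z":0,"ax":0,"ay":0,"az":0}])

```text
time: 9.3
tool_pos: [536.3, -262.3, 52.2]
tcp_rot: [-0.492, -0.506, -0.495, 0.507]
force: [-0.3, 0.1, -0.4]
opening: 65.1
```

Request:
jog_arm(commands=[{"x":0,"y":0,"z":0,"ax":0,"ay":0,"az":0},{"x":0,"y":0,"z":0,"ax":0,"ay":0,"az":0},{"x":-10,"y":0,"z":0,"ax":0,"ay":0,"az":0},{"x":-25,"y":0,"z":0,"ax":0,"ay":0,"az":0},{"x":-40,"y":0,"z":0,"ax":0,"ay":0,"az":0},{"x":-40,"y":0,"z":0,"ax":0,"ay":0,"az":0},{"x":-20,"y":0,"z":0,"ax":0,"ay":0,"az":0},{"x":0,"y":0,"z":0,"ax":0,"ay":0,"az":0}], gripper=92)

```text
time: 10.1
tool_pos: [539.9, -265.0, 195.9]
tcp_rot: [0.497, 0.507, 0.489, -0.506]
force: [0.7, -0.8, -0.3]
opening: 78.8
```

```bash
python3 look.py wrist w9; python3 look.py side s9; python3 -c "
from w import *
plan([(480,-100,185,-.026),(421,40,185,-.026)])"
```

```text
t 10.1 p [ 539.9 -265.   195.9] th -0.027 x [ 0.009 -0.007 -1.   ] F [ 0.7 -0.8 -0.3] open 78.8
t 10.15 p [ 538.7 -264.1  192.7] th -0.027 x [ 0.005 -0.004 -1.   ] F [-0.8  0.3 -1.3] open 78.6
cur [ 537.6 -263.4  190.2] th -0.027
8 [{"x": 1.2, "y": -15.5, "z": -40.4, "ax": 0, "ay": 0, "az": 0}, {"x": 1.2, "y": -15.5, "z": -40.4, "ax": 0, "ay": 0, "az": 0}, {"x": 1.3, "y": -15.5, "z": -40.4, "ax": 0, "ay": 0, "az": 0}, {"x": 1.3, "y": -15.5, "z": -40.5, "ax": 0, "ay": 0, "az": 0}, {"x": 0, "y": -15.7, "z": -34.6, "ax": 0, "ay": 0, "az": 0}, {"x": 0, "y": -15.7, "z": -34.6, "ax": 0, "ay": 0, "az": 0}, {"x": 0, "y": -15.7, "z": -34.6, "ax": 0, "ay": 0, "az": 0}, {"x": 0, "y": -15.7, "z": -34.6, "ax": 0, "ay": 0, "az": 0}]
```

View pics/s9.png

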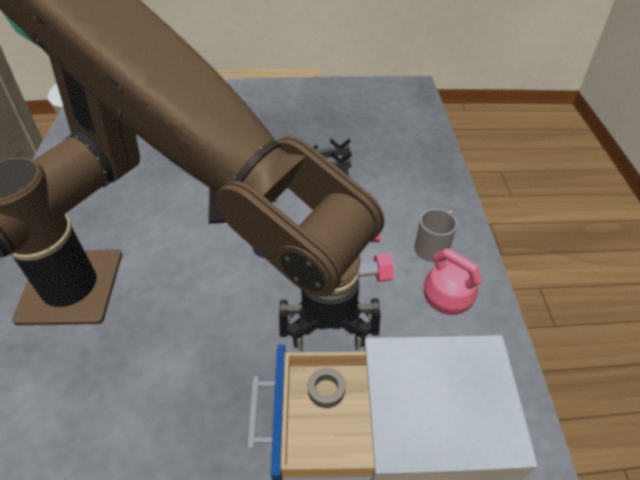

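View pics/w9.png

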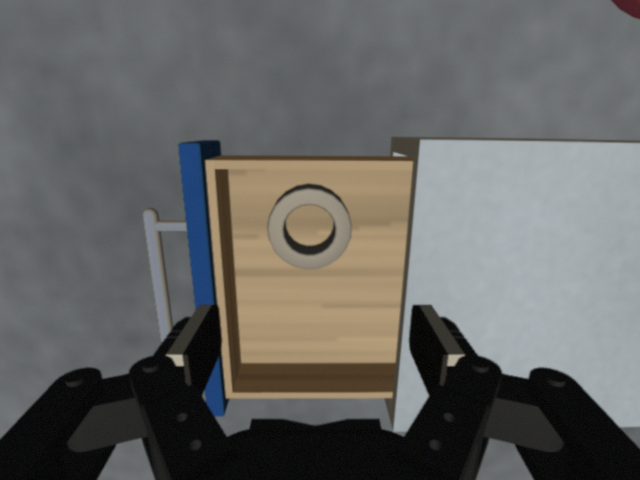

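The grey ring (310,226) lies flat in the drawer. The blue ring is next.

Request:
jog_arm(commands=[{"x":1,"y":-10,"z":-41,"ax":0,"ay":0,"az":0},{"x":1,"y":-10,"z":-41,"ax":0,"ay":0,"az":0},{"x":1,"y":-10,"z":-41,"ax":0,"ay":0,"az":0},{"x":1,"y":-10,"z":-41,"ax":0,"ay":0,"az":0},{"x":0,"y":-10,"z":-41,"ax":0,"ay":0,"az":0},{"x":0,"y":-20,"z":-41,"ax":0,"ay":0,"az":0},{"x":0,"y":-25,"z":-35,"ax":0,"ay":0,"az":0},{"x":0,"y":-15,"z":-20,"ax":0,"ay":0,"az":0},{"x":0,"y":0,"z":0,"ax":0,"ay":0,"az":0}], gripper=100)

```text
time: 11.1
tool_pos: [432.5, 42.8, 182.7]
tcp_rot: [-0.493, -0.505, -0.496, 0.507]
force: [0.2, -1.1, 0.2]
opening: 85.3
```

```bash
python3 look.py wrist w10; python3 look.py top t10
```

```text
t 11.1 p [432.5  42.8 182.7] th -0.023 x [-0.005  0.001 -1.   ] F [ 0.2 -1.1  0.2] open 85.3
t 11.15 p [433.9  41.6 183.3] th -0.024 x [-0.003  0.    -1.   ] F [-0.1 -0.4  0.4] open 85.5
```

View pics/w10.png

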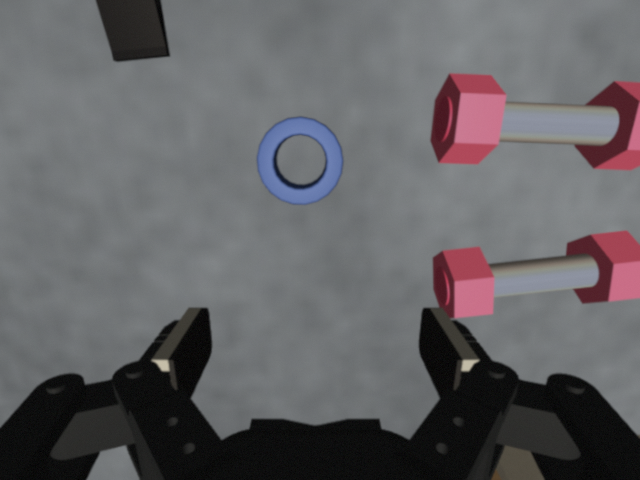

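View pics/t10.png

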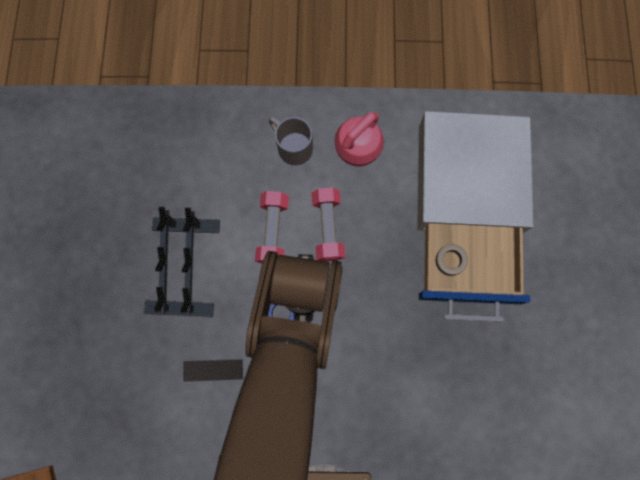

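Run:
```python
from w import *
m=wm("w10")
c=px2w("wrist",[[300.3,160]],26,m)[0]; print(c)
plan([(c[0]-1,c[1],100,-.025),(c[0]-1,c[1],22,-.025,25)])
```

```text
[422.87612973  99.53104527  26.        ]
cur [435.   40.7 183.9] th -0.026
7 [{"x": 28.0, "y": -4.8, "z": -19.5, "ax": 0, "ay": 0, "az": 0.001}, {"x": 28.0, "y": -4.8, "z": -19.5, "ax": 0, "ay": 0, "az": 0.001}, {"x": 28.0, "y": -4.8, "z": -19.5, "ax": 0, "ay": 0, "az": 0.001}, {"x": 19.5, "y": 0, "z": 0, "ax": 0, "ay": 0, "az": 0}, {"x": 19.5, "y": 0, "z": 0, "ax": 0, "ay": 0, "az": 0}, {"x": 19.5, "y": 0, "z": 0, "ax": 0, "ay": 0, "az": 0}, {"x": 19.5, "y": 0, "z": 0, "ax": 0, "ay": 0, "az": 0}]
```

Request:
jog_arm(commands=[{"x":28,"y":-5,"z":-19.5,"ax":0,"ay":0,"az":0},{"x":28,"y":-5,"z":-19.5,"ax":0,"ay":0,"az":0},{"x":28,"y":-5,"z":-19.5,"ax":0,"ay":0,"az":0},{"x":19.5,"y":0,"z":0,"ax":0,"ay":0,"az":0},{"x":19.5,"y":0,"z":0,"ax":0,"ay":0,"az":0},{"x":19.5,"y":0,"z":0,"ax":0,"ay":0,"az":0},{"x":19.5,"y":0,"z":0,"ax":0,"ay":0,"az":0},{"x":0,"y":0,"z":0,"ax":0,"ay":0,"az":0},{"x":0,"y":0,"z":0,"ax":0,"ay":0,"az":0}])

```text
time: 12.1
tool_pos: [422.5, 98.7, 22.8]
tcp_rot: [-0.493, -0.507, -0.493, 0.507]
force: [0.7, -0.7, 0.1]
opening: 85.1
```

Request:
jog_arm(commands=[{"x":0,"y":0,"z":0,"ax":0,"ay":0,"az":0},{"x":0,"y":0,"z":0,"ax":0,"ay":0,"az":0},{"x":0,"y":0,"z":0,"ax":0,"ay":0,"az":0},{"x":0,"y":0,"z":0,"ax":0,"ay":0,"az":0}], gripper=20, force=35)

```text
time: 12.5
tool_pos: [423.5, 99.3, 24.5]
tcp_rot: [0.494, 0.507, 0.492, -0.506]
force: [-0.1, -1.3, 6.4]
opening: 63.8
```

```bash
python3 look.py wrist w11; python3 -c "
from w import *
plan([(421,98,150,-.026,30),(536,-352,150,-.026)])"
```

```text
t 12.5 p [423.5  99.3  24.5] th -0.027 x [ 0.003 -0.    -1.   ] F [-0.1 -1.3  6.4] open 63.8
cur [423.6  99.2  24.6] th -0.027
16 [{"x": -25.1, "y": -0.4, "z": 0.3, "ax": 0, "ay": 0, "az": 0}, {"x": -25.1, "y": -0.5, "z": 0.3, "ax": 0, "ay": 0, "az": 0}, {"x": -25.1, "y": -0.5, "z": 0.3, "ax": 0, "ay": 0, "az": 0}, {"x": -25.1, "y": -0.5, "z": 0.3, "ax": 0, "ay": 0, "az": 0}, {"x": -25.1, "y": -0.5, "z": 0.3, "ax": 0, "ay": 0, "az": 0}, {"x": 0, "y": 11.5, "z": 40.6, "ax": 0, "ay": 0, "az": 0}, {"x": 0, "y": 11.5, "z": 40.6, "ax": 0, "ay": 0, "az": 0}, {"x": 0, "y": 11.5, "z": 40.6, "ax": 0, "ay": 0, "az": 0}, {"x": 0, "y": 11.5, "z": 40.6, "ax": 0, "ay": 0, "az": 0}, {"x": 0, "y": 11.5, "z": 40.6, "ax": 0, "ay": 0, "az": 0}, {"x": 0, "y": 11.5, "z": 40.6, "ax": 0, "ay": 0, "az": 0}, {"x": 0, "y": 11.5, "z": 40.6, "ax": 0, "ay": 0, "az": 0}, {"x": 0, "y": 11.5, "z": 40.6, "ax": 0, "ay": 0, "az": 0}, {"x": 0, "y": 11.5, "z": 40.6, "ax": 0, "ay": 0, "az": 0}, {"x": 0, "y": 11.5, "z": 40.6, "ax": 0, "ay": 0, "az": 0}, {"x": 0, "y": 11.5, "z": 40.6, "ax": 0, "ay": 0, "az": 0}]
```

View pics/w11.png

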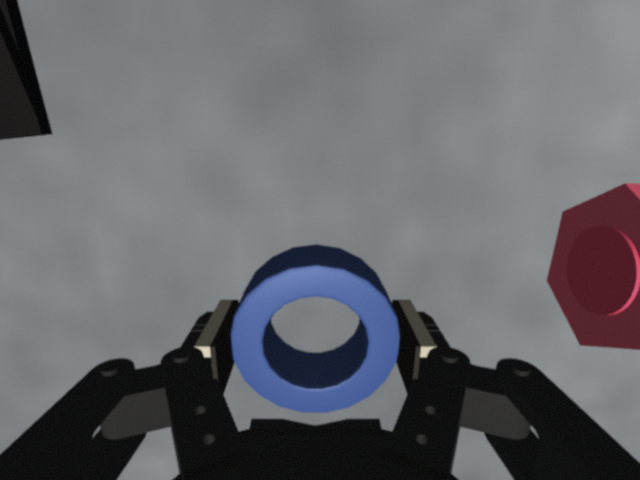

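Request:
jog_arm(commands=[{"x":-20,"y":0,"z":0,"ax":0,"ay":0,"az":0},{"x":-27,"y":0,"z":0,"ax":0,"ay":0,"az":0},{"x":-27,"y":0,"z":0,"ax":0,"ay":0,"az":0},{"x":-27,"y":0,"z":0,"ax":0,"ay":0,"az":0},{"x":-25,"y":0,"z":0,"ax":0,"ay":0,"az":0},{"x":0,"y":11.3,"z":41,"ax":0,"ay":0,"az":0},{"x":0,"y":11.3,"z":41,"ax":0,"ay":0,"az":0},{"x":0,"y":11.3,"z":41,"ax":0,"ay":0,"az":0},{"x":0,"y":11.3,"z":41,"ax":0,"ay":0,"az":0},{"x":0,"y":11.3,"z":41,"ax":0,"ay":0,"az":0},{"x":0,"y":11.3,"z":41,"ax":0,"ay":0,"az":0},{"x":0,"y":11.3,"z":41,"ax":0,"ay":0,"az":0},{"x":0,"y":11.3,"z":41,"ax":0,"ay":0,"az":0},{"x":0,"y":11.3,"z":41,"ax":0,"ay":0,"az":0},{"x":0,"y":11.3,"z":41,"ax":0,"ay":0,"az":0},{"x":0,"y":11.3,"z":40,"ax":0,"ay":0,"az":0},{"x":0,"y":0,"z":0,"ax":0,"ay":0,"az":0},{"x":0,"y":0,"z":0,"ax":0,"ay":0,"az":0}])

```text
time: 14.35
tool_pos: [533.9, -354.1, 148.3]
tcp_rot: [0.492, 0.507, 0.493, -0.507]
force: [-0.3, 0.9, -1.6]
opening: 63.6
```

```bash
python3 look.py wrist w12; python3 look.py top t12; python3 -c "
from w import *
plan([(536,-352,50,-.026,20)])"
```

```text
t 14.35 p [ 533.9 -354.1  148.3] th -0.028 x [-0.001  0.001 -1.   ] F [-0.3  0.9 -1.6] open 63.6
t 14.4 p [ 533.8 -353.   148.3] th -0.027 x [-0.001  0.002 -1.   ] F [-0.2  0.1 -1.3] open 63.5
cur [ 533.9 -352.5  148.4] th -0.026
5 [{"x": 19.7, "y": 0.4, "z": -0.1, "ax": 0, "ay": 0, "az": 0}, {"x": 19.7, "y": 0.4, "z": -0.1, "ax": 0, "ay": 0, "az": 0}, {"x": 19.7, "y": 0.4, "z": -0.1, "ax": 0, "ay": 0, "az": 0}, {"x": 19.7, "y": 0.4, "z": -0.1, "ax": 0, "ay": 0, "az": 0}, {"x": 19.7, "y": 0.4, "z": -0.1, "ax": 0, "ay": 0, "az": 0}]
```

View pics/w12.png

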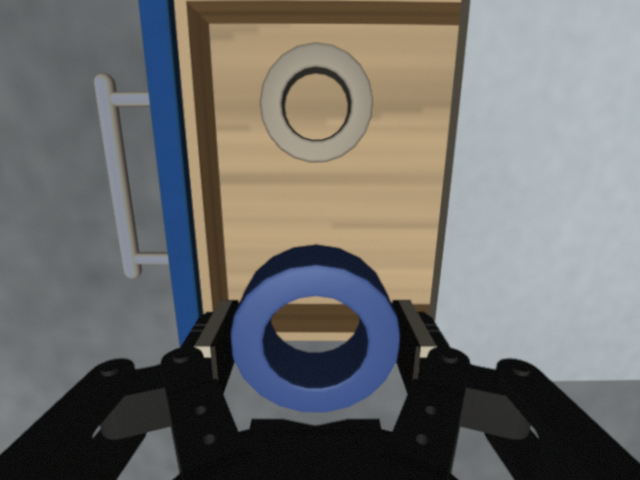

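View pics/t12.png

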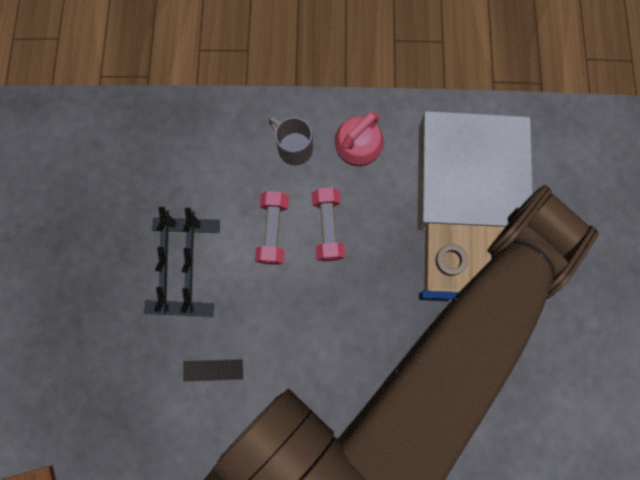

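Run:
```python
from w import *
m=wm("w12")
print("wall inner top edges y",px2w("wrist",[[325,22],[325,332],[325,340]],63,m).round(1))
print("floor edges", px2w("wrist",[[340,24],[330,304],[212,100],[226,300]],22,m).round(1))
print("grey",px2w("wrist",[[316.5,102]],48,m).round(1))
print("chest edge",px2w("wrist",[[460,80],[436,310]],85,m).round(1))
```

```text
wall inner top edges y [[ 543.5 -224.    63. ]
 [ 539.8 -401.3   63. ]
 [ 539.7 -407.2   63. ]]
floor edges [[ 553.8 -214.7   22. ]
 [ 544.6 -402.1   22. ]
 [ 471.4 -255.7   22. ]
 [ 466.2 -396.6   22. ]]
grey [[ 538.2 -260.9   48. ]]
chest edge [[ 605.9 -255.6   85. ]
 [ 602.8 -375.7   85. ]]
```

Request:
jog_arm(commands=[{"x":25,"y":1,"z":0,"ax":0,"ay":0,"az":0},{"x":25,"y":1,"z":0,"ax":0,"ay":0,"az":0},{"x":25,"y":0,"z":0,"ax":0,"ay":0,"az":0},{"x":23,"y":0,"z":0,"ax":0,"ay":0,"az":0},{"x":0,"y":0,"z":0,"ax":0,"ay":0,"az":0}])

```text
time: 14.95
tool_pos: [534.8, -351.1, 48.3]
tcp_rot: [-0.492, -0.506, -0.496, 0.506]
force: [-0.5, 0.5, -2.0]
opening: 64.1
```

Request:
jog_arm(commands=[{"x":0,"y":0,"z":0,"ax":0,"ay":0,"az":0},{"x":0,"y":0,"z":0,"ax":0,"ay":0,"az":0},{"x":-10,"y":0,"z":0,"ax":0,"ay":0,"az":0},{"x":-25,"y":0,"z":0,"ax":0,"ay":0,"az":0},{"x":-40,"y":0,"z":0,"ax":0,"ay":0,"az":0},{"x":-40,"y":0,"z":0,"ax":0,"ay":0,"az":0},{"x":0,"y":-41,"z":0,"ax":0,"ay":0,"az":0},{"x":0,"y":-41,"z":0,"ax":0,"ay":0,"az":0},{"x":0,"y":-41,"z":-20,"ax":0,"ay":0,"az":0},{"x":0,"y":0,"z":0,"ax":0,"ay":0,"az":0},{"x":0,"y":0,"z":0,"ax":0,"ay":0,"az":0}], gripper=92)

```text
time: 16.05
tool_pos: [413.7, -330.6, 167.8]
tcp_rot: [0.494, 0.507, 0.492, -0.507]
force: [-0.2, 0.1, 1.0]
opening: 78.3
```

```bash
python3 look.py wrist w13; python3 look.py side s13
```

```text
t 16.05 p [ 413.7 -330.6  167.8] th -0.028 x [ 0.002 -0.002 -1.   ] F [-0.2  0.1  1. ] open 78.3
t 16.1 p [ 414.8 -331.4  168.4] th -0.027 x [ 0.003 -0.003 -1.   ] F [0.4 0.  1.1] open 78.1
```

View pics/w13.png

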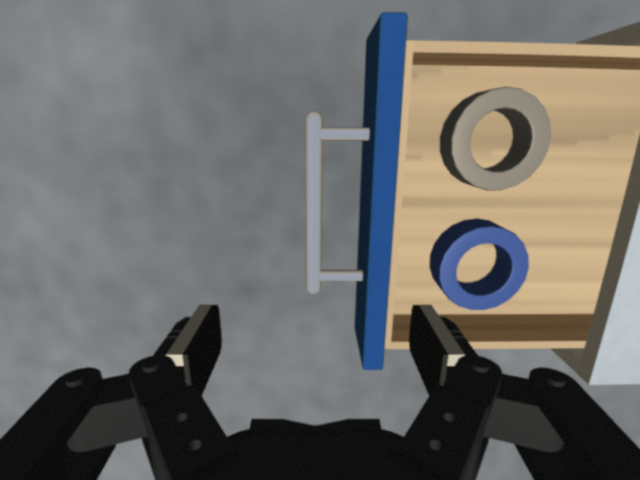

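View pics/s13.png

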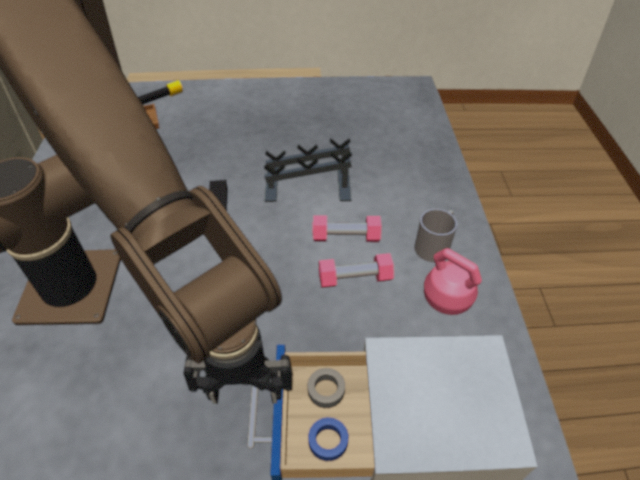

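Request:
jog_arm(commands=[{"x":20,"y":0,"z":-13,"ax":0,"ay":0,"az":0},{"x":20,"y":0,"z":-12,"ax":0,"ay":0,"az":0},{"x":20,"y":0,"z":0,"ax":0,"ay":0,"az":0},{"x":0,"y":0,"z":0,"ax":0,"ay":0,"az":0},{"x":0,"y":0,"z":0,"ax":0,"ay":0,"az":0}], gripper=33)

```text
time: 16.65
tool_pos: [415.8, -306.4, 106.9]
tcp_rot: [-0.494, -0.507, -0.493, 0.507]
force: [0.0, 0.6, 0.0]
opening: 28.1
```

```bash
python3 look.py wrist w14
```

```text
t 16.65 p [ 415.8 -306.4  106.9] th -0.026 x [ 0.001 -0.001 -1.   ] F [0.  0.6 0. ] open 28.1
```

View pics/w14.png

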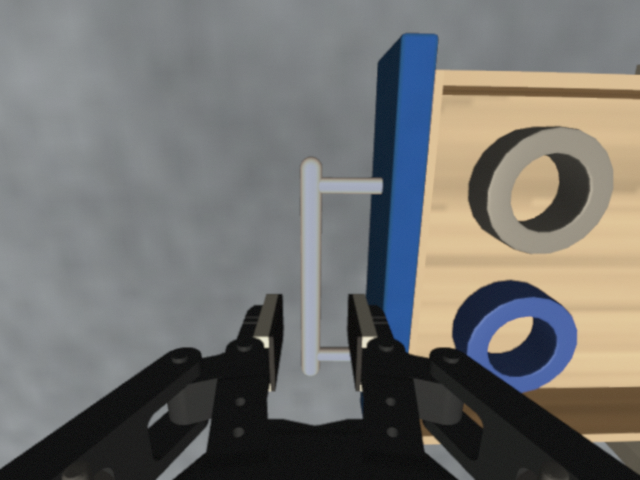

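Request:
jog_arm(commands=[{"x":25,"y":-2,"z":0,"ax":0,"ay":0,"az":0},{"x":27,"y":0,"z":0,"ax":0,"ay":0,"az":0},{"x":0,"y":0,"z":0,"ax":0,"ay":0,"az":0}])

```text
time: 17.0
tool_pos: [412.3, -305.4, 53.2]
tcp_rot: [-0.492, -0.507, -0.494, 0.507]
force: [-0.3, 0.2, -0.4]
opening: 28.2
```

Request:
jog_arm(commands=[{"x":0,"y":0,"z":0,"ax":0,"ay":0,"az":0},{"x":0,"y":0,"z":0,"ax":0,"ay":0,"az":0},{"x":0,"y":0,"z":0,"ax":0,"ay":0,"az":0},{"x":0,"y":0,"z":0,"ax":0,"ay":0,"az":0}], gripper=0, force=40)

```text
time: 17.4
tool_pos: [413.5, -306.5, 55.8]
tcp_rot: [-0.494, -0.507, -0.492, 0.507]
force: [-0.6, -1.3, 4.2]
opening: 9.6
```

Request:
jog_arm(commands=[{"x":0,"y":8,"z":0,"ax":0,"ay":0,"az":0},{"x":0,"y":12,"z":0,"ax":0,"ay":0,"az":0},{"x":0,"y":14,"z":0,"ax":0,"ay":0,"az":0},{"x":0,"y":14,"z":0,"ax":0,"ay":0,"az":0},{"x":0,"y":14,"z":0,"ax":0,"ay":0,"az":0},{"x":0,"y":14,"z":0,"ax":0,"ay":0,"az":0},{"x":0,"y":14,"z":0,"ax":0,"ay":0,"az":0},{"x":0,"y":14,"z":0,"ax":0,"ay":0,"az":0},{"x":0,"y":14,"z":0,"ax":0,"ay":0,"az":0},{"x":0,"y":12,"z":0,"ax":0,"ay":0,"az":0},{"x":0,"y":10,"z":0,"ax":0,"ay":0,"az":0},{"x":0,"y":0,"z":0,"ax":0,"ay":0,"az":0}])

```text
time: 18.6
tool_pos: [554.4, -311.0, 55.8]
tcp_rot: [-0.495, -0.506, -0.492, 0.507]
force: [-0.7, -4.6, 6.2]
opening: 9.4
```

```bash
python3 look.py wrist w15
```

```text
t 18.6 p [ 554.4 -311.    55.8] th -0.026 x [ 0.002 -0.004 -1.   ] F [-0.7 -4.6  6.2] open 9.4
```

View pics/w15.png

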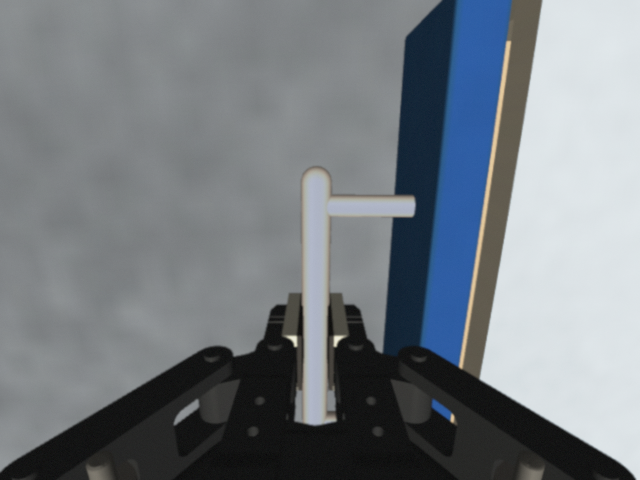

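Request:
jog_arm(commands=[{"x":0,"y":4,"z":0,"ax":0,"ay":0,"az":0},{"x":0,"y":3,"z":0,"ax":0,"ay":0,"az":0},{"x":0,"y":0,"z":0,"ax":0,"ay":0,"az":0}])

```text
time: 18.95
tool_pos: [554.8, -311.0, 55.7]
tcp_rot: [-0.49, -0.502, -0.498, 0.51]
force: [-20.3, -4.5, 18.1]
opening: 9.2
```

```bash
python3 look.py wrist w16
```

```text
t 18.95 p [ 554.8 -311.    55.7] th -0.024 x [-0.016  0.    -1.   ] F [-20.3  -4.5  18.1] open 9.2
```

View pics/w16.png

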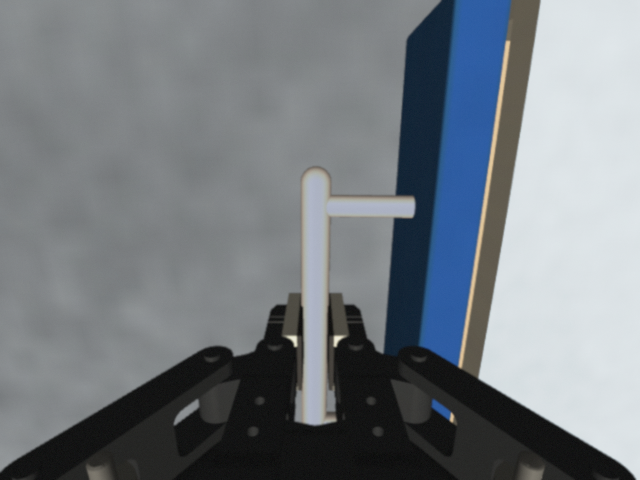

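Request:
jog_arm(commands=[{"x":0,"y":3,"z":0,"ax":0,"ay":0,"az":0},{"x":0,"y":0,"z":0,"ax":0,"ay":0,"az":0},{"x":0,"y":0,"z":0,"ax":0,"ay":0,"az":0}])

```text
time: 19.3
tool_pos: [555.0, -310.9, 55.6]
tcp_rot: [-0.488, -0.501, -0.5, 0.511]
force: [-28.3, -3.4, 23.3]
opening: 9.5
```

```bash
python3 -c "
from plan import *
st()"; python3 look.py side s17; python3 -c "
from h import *
crop('pics/s17.png',230,320,430,480,4,'pics/c17.png')"
```

```text
t 19.3 p [ 555.  -310.9   55.6] th -0.023 x [-0.023  0.002 -1.   ] F [-28.3  -3.4  23.3] open 9.5
t 19.3 p [ 555.  -310.9   55.6] th -0.023 x [-0.023  0.002 -1.   ] F [-28.3  -3.4  23.3] open 9.5
```

View pics/c17.png

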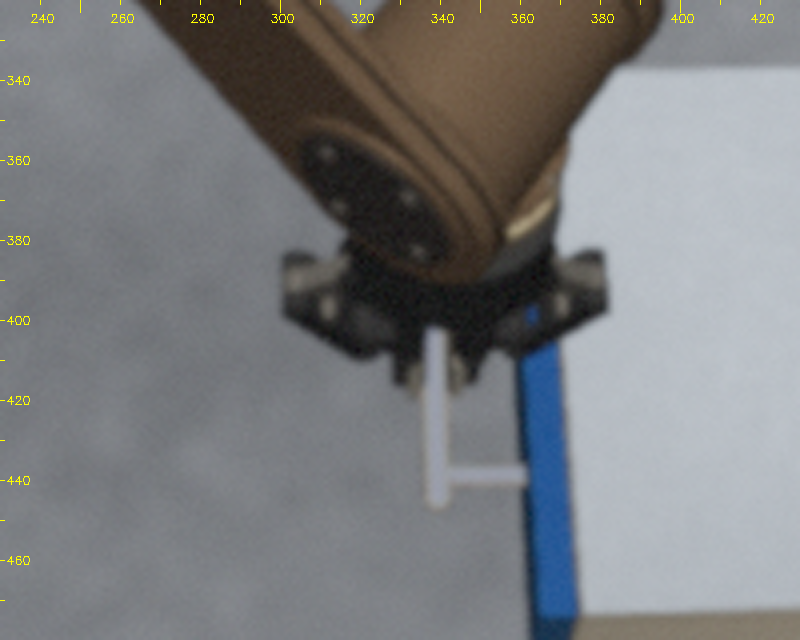

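Request:
jog_arm(commands=[{"x":0,"y":-8,"z":0,"ax":0,"ay":0,"az":0},{"x":0,"y":0,"z":0,"ax":0,"ay":0,"az":0}])

```text
time: 19.55
tool_pos: [554.4, -311.0, 55.8]
tcp_rot: [-0.494, -0.506, -0.492, 0.507]
force: [-4.2, -4.2, 7.5]
opening: 9.6
```

Request:
jog_arm(commands=[{"x":0,"y":0,"z":0,"ax":0,"ay":0,"az":0},{"x":0,"y":0,"z":0,"ax":0,"ay":0,"az":0},{"x":0,"y":0,"z":0,"ax":0,"ay":0,"az":0},{"x":0,"y":0,"z":0,"ax":0,"ay":0,"az":0}], gripper=31)

```text
time: 19.95
tool_pos: [554.4, -308.4, 53.2]
tcp_rot: [0.493, 0.507, 0.494, -0.507]
force: [0.5, -0.3, 0.0]
opening: 26.6
```

Request:
jog_arm(commands=[{"x":-20,"y":0,"z":0,"ax":0,"ay":0,"az":0},{"x":-30,"y":0,"z":0,"ax":0,"ay":0,"az":0},{"x":-40,"y":0,"z":0,"ax":0,"ay":0,"az":0},{"x":-40,"y":0,"z":0,"ax":0,"ay":0,"az":0},{"x":0,"y":0,"z":0,"ax":0,"ay":0,"az":0}])

```text
time: 20.45
tool_pos: [557.8, -311.3, 191.9]
tcp_rot: [0.498, 0.507, 0.489, -0.506]
force: [0.7, -0.1, 0.9]
opening: 26.3
```

```bash
python3 look.py wrist w18; python3 -c "
from w import *
plan([(560,-120,190,1.2),(602,60,190,1.526)])"
```

```text
t 20.45 p [ 557.8 -311.3  191.9] th -0.026 x [ 0.011 -0.008 -1.   ] F [ 0.7 -0.1  0.9] open 26.3
cur [ 556.5 -310.3  188.4] th -0.027
14 [{"x": -0.3, "y": -0.2, "z": -21.1, "ax": -0.136, "ay": 0.001, "az": 0}, {"x": -0.3, "y": 2.7, "z": -21.0, "ax": -0.136, "ay": 0.001, "az": 0}, {"x": -0.2, "y": 5.5, "z": -20.4, "ax": -0.136, "ay": 0.001, "az": 0}, {"x": -0.2, "y": 8.3, "z": -19.5, "ax": -0.136, "ay": 0.001, "az": 0}, {"x": -0.2, "y": 10.8, "z": -18.2, "ax": -0.136, "ay": 0.001, "az": 0}, {"x": -0.2, "y": 13.2, "z": -16.5, "ax": -0.136, "ay": 0.001, "az": 0}, {"x": -0.2, "y": 15.3, "z": -14.6, "ax": -0.136, "ay": 0.001, "az": 0}, {"x": -0.2, "y": 17.2, "z": -12.4, "ax": -0.136, "ay": 0.001, "az": 0}, {"x": -0.2, "y": 18.7, "z": -9.9, "ax": -0.136, "ay": 0.001, "az": 0}, {"x": 0, "y": 36.6, "z": -5.2, "ax": -0.065, "ay": 0, "az": 0}, {"x": 0, "y": 36.9, "z": -2.8, "ax": -0.065, "ay": 0, "az": 0}, {"x": 0, "y": 37.0, "z": -0.4, "ax": -0.065, "ay": 0, "az": 0}, {"x": 0, "y": 36.9, "z": 2.0, "ax": -0.065, "ay": 0, "az": 0}, {"x": 0, "y": 36.7, "z": 4.4, "ax": -0.065, "ay": 0, "az": 0}]
```

View pics/w18.png

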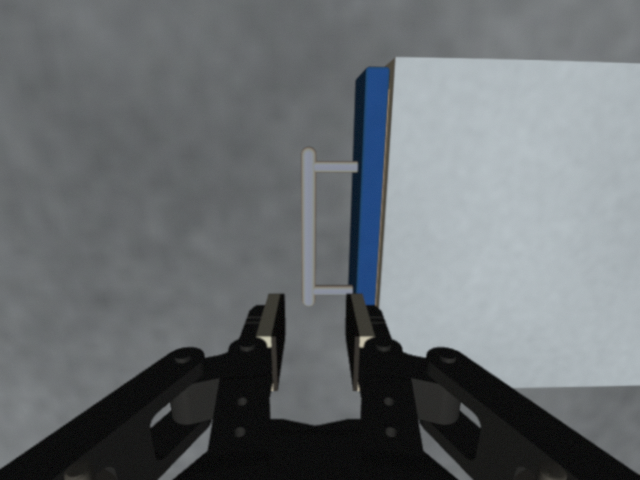

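The drawer is shut: the front sits flush against the carcass. The dumbbells are next.

```bash
python3 look.py top t18;  python3 -c "
from w import *
plan([(580,-60,200,1.0),(602,123,150,1.526)])"
```

```text
t 20.5 p [ 556.5 -310.3  188.4] th -0.027 x [ 0.006 -0.005 -1.   ] F [ 0.5 -0.3 -0.3] open 26.8
cur [ 555.2 -309.4  185.4] th -0.027
13 [{"x": -1.9, "y": 2.3, "z": -31.2, "ax": -0.128, "ay": 0, "az": 0}, {"x": -1.8, "y": 6.3, "z": -30.7, "ax": -0.128, "ay": 0, "az": 0}, {"x": -1.8, "y": 10.1, "z": -29.6, "ax": -0.128, "ay": 0, "az": 0}, {"x": -1.8, "y": 13.8, "z": -28.1, "ax": -0.128, "ay": 0, "az": 0}, {"x": -1.8, "y": 17.3, "z": -26.1, "ax": -0.128, "ay": 0, "az": 0}, {"x": -1.8, "y": 20.5, "z": -23.7, "ax": -0.128, "ay": 0, "az": 0}, {"x": -1.8, "y": 23.4, "z": -20.8, "ax": -0.128, "ay": 0, "az": 0}, {"x": -1.8, "y": 25.9, "z": -17.7, "ax": -0.128, "ay": 0, "az": 0}, {"x": 10.0, "y": 33.2, "z": -16.1, "ax": -0.105, "ay": 0, "az": 0}, {"x": 10.0, "y": 34.7, "z": -12.5, "ax": -0.105, "ay": 0, "az": 0}, {"x": 10.0, "y": 35.8, "z": -8.8, "ax": -0.105, "ay": 0, "az": 0}, {"x": 10.0, "y": 36.5, "z": -5.0, "ax": -0.105, "ay": 0, "az": 0}, {"x": 10.0, "y": 36.8, "z": -1.1, "ax": -0.105, "ay": 0, "az": 0}]
```

View pics/t18.png

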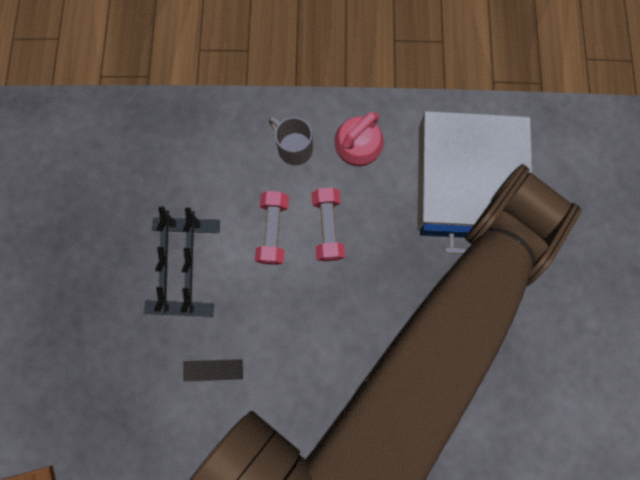

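Request:
jog_arm(commands=[{"x":-2,"y":2.3,"z":-31,"ax":-0.128,"ay":0,"az":0},{"x":-2,"y":6.3,"z":-31,"ax":-0.128,"ay":0,"az":0},{"x":-2,"y":10,"z":-30,"ax":-0.128,"ay":0,"az":0},{"x":-2,"y":14,"z":-28,"ax":-0.128,"ay":0,"az":0},{"x":-2,"y":17.3,"z":-26,"ax":-0.128,"ay":0,"az":0},{"x":-2,"y":20.5,"z":-24,"ax":-0.128,"ay":0,"az":0},{"x":-2,"y":23.4,"z":-21,"ax":-0.128,"ay":0,"az":0},{"x":-2,"y":26,"z":-18,"ax":-0.128,"ay":0,"az":0},{"x":10,"y":33,"z":-16,"ax":-0.105,"ay":0,"az":0},{"x":10,"y":35,"z":-12.5,"ax":-0.105,"ay":0,"az":0},{"x":10,"y":36,"z":-9,"ax":-0.105,"ay":0,"az":0},{"x":10,"y":36.5,"z":-5,"ax":-0.105,"ay":0,"az":0},{"x":10,"y":37,"z":-1,"ax":-0.105,"ay":0,"az":0},{"x":0,"y":0,"z":0,"ax":0,"ay":0,"az":0},{"x":0,"y":0,"z":0,"ax":0,"ay":0,"az":0}], gripper=62)

```text
time: 22.05
tool_pos: [600.5, 125.1, 147.4]
tcp_rot: [0.705, 0.017, 0.709, -0.017]
force: [0.3, -1.1, -0.9]
opening: 52.8
```

```bash
python3 look.py wrist w19;  python3 -c "
from w import *
plan([(602,123,80,1.526),(602,123,26,1.526,20)])"
```

```text
t 22.05 p [600.5 125.1 147.4] th 1.523 x [-0.005 -0.001 -1.   ] F [ 0.3 -1.1 -0.9] open 52.8
cur [601.1 124.3 148.3] th 1.522
5 [{"x": 34.2, "y": -0.6, "z": 0.6, "ax": -0.002, "ay": -0.002, "az": 0}, {"x": 34.2, "y": -0.6, "z": 0.5, "ax": -0.002, "ay": -0.002, "az": 0}, {"x": 18.0, "y": 0, "z": 0, "ax": 0, "ay": 0, "az": 0}, {"x": 18.0, "y": 0, "z": 0, "ax": 0, "ay": 0, "az": 0}, {"x": 18.0, "y": 0, "z": 0, "ax": 0, "ay": 0, "az": 0}]
```

View pics/w19.png

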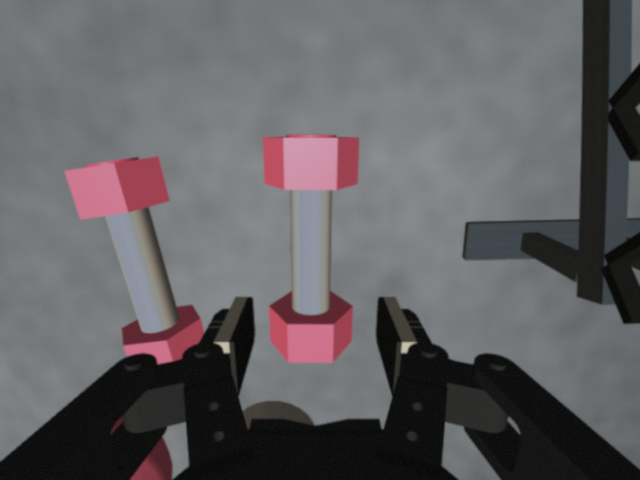

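Request:
jog_arm(commands=[{"x":34,"y":-1,"z":0,"ax":-0.002,"ay":0,"az":0},{"x":34,"y":0,"z":0,"ax":-0.002,"ay":0,"az":0},{"x":18,"y":0,"z":0,"ax":0,"ay":0,"az":0},{"x":18,"y":0,"z":0,"ax":0,"ay":0,"az":0},{"x":17,"y":0,"z":0,"ax":0,"ay":0,"az":0},{"x":0,"y":0,"z":0,"ax":0,"ay":0,"az":0}])

```text
time: 22.7
tool_pos: [599.9, 122.2, 26.2]
tcp_rot: [0.705, 0.016, 0.709, -0.017]
force: [0.1, 0.5, -0.8]
opening: 52.7
```

Request:
jog_arm(commands=[{"x":0,"y":0,"z":0,"ax":0,"ay":0,"az":0},{"x":0,"y":0,"z":0,"ax":0,"ay":0,"az":0},{"x":0,"y":0,"z":0,"ax":0,"ay":0,"az":0},{"x":0,"y":0,"z":0,"ax":0,"ay":0,"az":0}], gripper=5, force=70)

```text
time: 23.1
tool_pos: [603.0, 123.0, 30.6]
tcp_rot: [0.708, 0.016, 0.706, -0.016]
force: [-0.5, -3.5, 2.3]
opening: 26.1
```

Request:
jog_arm(commands=[{"x":-15,"y":0,"z":0,"ax":0,"ay":0,"az":0},{"x":-25,"y":0,"z":0,"ax":0,"ay":0,"az":0},{"x":-25,"y":0,"z":0,"ax":0,"ay":0,"az":0},{"x":0,"y":0,"z":0,"ax":0,"ay":0,"az":0}])

```text
time: 23.5
tool_pos: [604.4, 124.0, 98.3]
tcp_rot: [0.71, 0.016, 0.704, -0.015]
force: [0.9, 0.3, -4.4]
opening: 26.2
```

```bash
python3 look.py wrist w20;  python3 -c "
from w import *
plan([(602,123,190,1.526),(598.4,315.3,190,-.025)])"
```

```text
t 23.5 p [604.4 124.   98.3] th 1.526 x [ 0.008  0.001 -1.   ] F [ 0.9  0.3 -4.4] open 26.2
cur [603.1 123.8  96.1] th 1.526
15 [{"x": -31.3, "y": -0.3, "z": -0.2, "ax": 0, "ay": 0.001, "az": 0}, {"x": -31.3, "y": -0.3, "z": -0.3, "ax": 0, "ay": 0.001, "az": 0}, {"x": -31.3, "y": -0.3, "z": -0.3, "ax": 0, "ay": 0.001, "az": 0}, {"x": 0, "y": 16.0, "z": -1.0, "ax": 0.129, "ay": 0, "az": 0}, {"x": 0, "y": 15.7, "z": -3.1, "ax": 0.129, "ay": 0, "az": 0}, {"x": 0, "y": 15.2, "z": -5.1, "ax": 0.129, "ay": 0, "az": 0}, {"x": 0, "y": 14.4, "z": -7.0, "ax": 0.129, "ay": 0, "az": 0}, {"x": 0, "y": 13.4, "z": -8.8, "ax": 0.129, "ay": 0, "az": 0}, {"x": 0, "y": 12.2, "z": -10.4, "ax": 0.129, "ay": 0, "az": 0}, {"x": 0, "y": 10.7, "z": -11.9, "ax": 0.129, "ay": 0, "az": 0}, {"x": 0, "y": 9.1, "z": -13.2, "ax": 0.129, "ay": 0, "az": 0}, {"x": 0, "y": 7.3, "z": -14.3, "ax": 0.129, "ay": 0, "az": 0}, {"x": 0, "y": 5.4, "z": -15.1, "ax": 0.129, "ay": 0, "az": 0}, {"x": 0, "y": 3.4, "z": -15.7, "ax": 0.129, "ay": 0, "az": 0}, {"x": 0, "y": 1.4, "z": -16.0, "ax": 0.129, "ay": 0, "az": 0}]
```

View pics/w20.png

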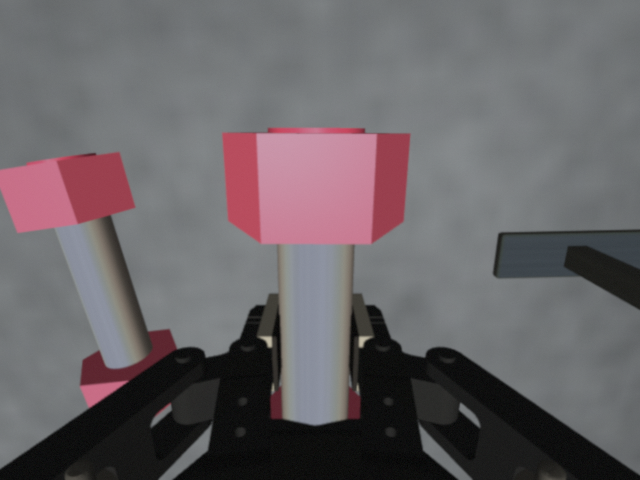

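Request:
jog_arm(commands=[{"x":-31,"y":0,"z":0,"ax":0,"ay":0,"az":0},{"x":-31,"y":0,"z":0,"ax":0,"ay":0,"az":0},{"x":-31,"y":0,"z":0,"ax":0,"ay":0,"az":0},{"x":0,"y":16,"z":-1,"ax":0.129,"ay":0,"az":0},{"x":0,"y":15.7,"z":-3,"ax":0.129,"ay":0,"az":0},{"x":0,"y":15.2,"z":-5,"ax":0.129,"ay":0,"az":0},{"x":0,"y":14.4,"z":-7,"ax":0.129,"ay":0,"az":0},{"x":0,"y":13.4,"z":-9,"ax":0.129,"ay":0,"az":0},{"x":0,"y":12.2,"z":-10.4,"ax":0.129,"ay":0,"az":0},{"x":0,"y":10.7,"z":-12,"ax":0.129,"ay":0,"az":0},{"x":0,"y":9,"z":-13.2,"ax":0.129,"ay":0,"az":0},{"x":0,"y":7.3,"z":-14.3,"ax":0.129,"ay":0,"az":0},{"x":0,"y":5.4,"z":-15,"ax":0.129,"ay":0,"az":0},{"x":0,"y":3.4,"z":-15.7,"ax":0.129,"ay":0,"az":0},{"x":0,"y":1.4,"z":-16,"ax":0.129,"ay":0,"az":0},{"x":0,"y":0,"z":0,"ax":0,"ay":0,"az":0},{"x":0,"y":0,"z":0,"ax":0,"ay":0,"az":0}])

```text
time: 25.25
tool_pos: [596.8, 315.5, 184.5]
tcp_rot: [-0.495, -0.503, -0.496, 0.506]
force: [-0.5, -0.0, -5.5]
opening: 26.2
```

```bash
python3 look.py wrist w21; python3 look.py side s21; python3 -c "
from w import *
plan([(598.4,315.3,115,-.025,20)])"
```

```text
t 25.25 p [596.8 315.5 184.5] th -0.019 x [-0.004 -0.002 -1.   ] F [-0.5 -0.  -5.5] open 26.2
t 25.3 p [597.1 315.1 185. ] th -0.02 x [-0.003 -0.002 -1.   ] F [-0.1  0.6 -3.8] open 26.1
cur [597.4 315.  185.5] th -0.021
4 [{"x": 17.6, "y": 0.3, "z": -0.1, "ax": 0.001, "ay": 0, "az": 0.001}, {"x": 17.6, "y": 0.3, "z": -0.1, "ax": 0.001, "ay": 0, "az": 0.001}, {"x": 17.6, "y": 0.3, "z": -0.1, "ax": 0.001, "ay": 0, "az": 0.001}, {"x": 17.6, "y": 0.3, "z": -0.1, "ax": 0.001, "ay": 0, "az": 0.001}]
```

View pics/w21.png

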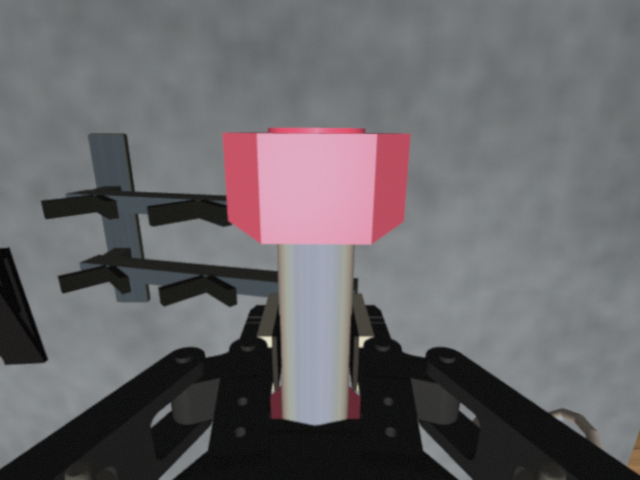

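View pics/s21.png

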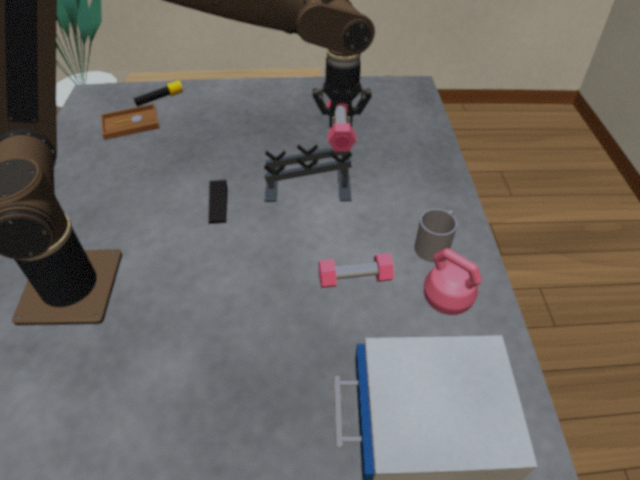

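Request:
jog_arm(commands=[{"x":20,"y":0,"z":0,"ax":0.002,"ay":0,"az":0},{"x":20,"y":0,"z":0,"ax":0.002,"ay":0,"az":0},{"x":15,"y":0,"z":0,"ax":0,"ay":0,"az":0},{"x":8,"y":0,"z":0,"ax":0,"ay":0,"az":0},{"x":0,"y":0,"z":0,"ax":0,"ay":0,"az":0},{"x":0,"y":0,"z":0,"ax":0,"ay":0,"az":0}])

```text
time: 25.95
tool_pos: [598.5, 315.7, 124.7]
tcp_rot: [0.494, 0.507, 0.493, -0.506]
force: [-0.2, 0.9, -4.7]
opening: 26.2
```

```bash
python3 look.py side s22; python3 -c "
from h import *
crop('pics/s22.png',250,80,400,220,4,'pics/c22.png')"
```

```text
t 25.95 p [598.5 315.7 124.7] th -0.026 x [ 0.001  0.    -1.   ] F [-0.2  0.9 -4.7] open 26.2
```

View pics/c22.png

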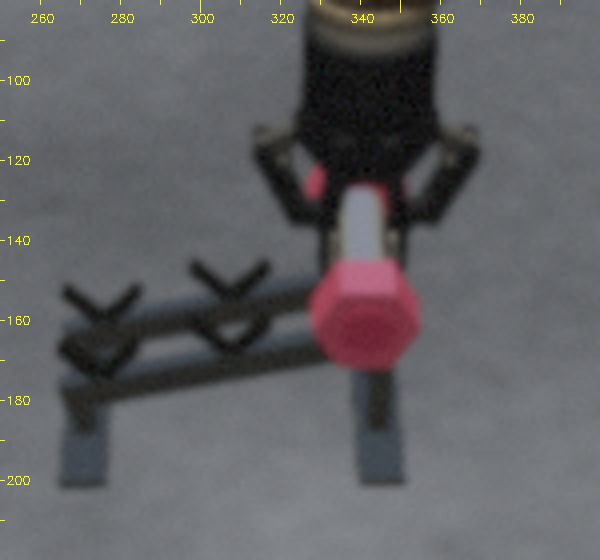

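Request:
jog_arm(commands=[{"x":5,"y":0,"z":0,"ax":0,"ay":0,"az":0},{"x":3.5,"y":0,"z":0,"ax":0,"ay":0,"az":0},{"x":0,"y":0,"z":0,"ax":0,"ay":0,"az":0},{"x":0,"y":0,"z":0,"ax":0,"ay":0,"az":0}])

```text
time: 26.4
tool_pos: [598.3, 315.8, 115.8]
tcp_rot: [0.494, 0.507, 0.493, -0.506]
force: [0.4, 0.3, -5.3]
opening: 25.8
```

Release in place (opening to about 48 mm), then lift.

Request:
jog_arm(commands=[{"x":0,"y":0,"z":0,"ax":0,"ay":0,"az":0},{"x":0,"y":0,"z":0,"ax":0,"ay":0,"az":0},{"x":0,"y":0,"z":0,"ax":0,"ay":0,"az":0},{"x":0,"y":0,"z":0,"ax":0,"ay":0,"az":0}], gripper=58)

```text
time: 26.8
tool_pos: [598.5, 315.9, 116.6]
tcp_rot: [0.494, 0.507, 0.493, -0.506]
force: [-0.1, -0.4, 0.5]
opening: 49.8
```

Request:
jog_arm(commands=[{"x":-15,"y":0,"z":0,"ax":0,"ay":0,"az":0},{"x":-30,"y":0,"z":0,"ax":0,"ay":0,"az":0},{"x":-40,"y":0,"z":0,"ax":0,"ay":0,"az":0},{"x":-20,"y":0,"z":0,"ax":0,"ay":0,"az":0},{"x":0,"y":0,"z":0,"ax":0,"ay":0,"az":0}])

```text
time: 27.3
tool_pos: [600.5, 316.7, 227.4]
tcp_rot: [0.495, 0.51, 0.492, -0.503]
force: [0.3, 0.4, 0.7]
opening: 49.4
```

```bash
python3 look.py side s23; python3 look.py wrist w23; python3 -c "
from h import *
crop('pics/s23.png',250,80,400,220,4,'pics/c23.png')
from w import *
plan([(611.6,2,150,1.666)])"
```

```text
t 27.3 p [600.5 316.7 227.4] th -0.026 x [ 0.01   0.004 -1.   ] F [0.3 0.4 0.7] open 49.4
t 27.35 p [599.2 316.1 224.1] th -0.026 x [ 0.005  0.002 -1.   ] F [-0.2 -0.4  0.1] open 49.5
cur [598.  315.7 221.2] th -0.026
13 [{"x": 5.5, "y": 1.7, "z": 24.1, "ax": -0.13, "ay": 0, "az": 0}, {"x": 5.5, "y": -1.5, "z": 24.1, "ax": -0.13, "ay": 0, "az": 0}, {"x": 5.5, "y": -4.6, "z": 23.7, "ax": -0.13, "ay": 0, "az": 0}, {"x": 5.5, "y": -7.6, "z": 22.9, "ax": -0.13, "ay": 0, "az": 0}, {"x": 5.5, "y": -10.5, "z": 21.7, "ax": -0.13, "ay": 0, "az": 0}, {"x": 5.5, "y": -13.3, "z": 20.2, "ax": -0.13, "ay": 0, "az": 0}, {"x": 5.5, "y": -15.8, "z": 18.3, "ax": -0.13, "ay": 0, "az": 0}, {"x": 5.5, "y": -18.0, "z": 16.1, "ax": -0.13, "ay": 0, "az": 0}, {"x": 5.5, "y": -20.0, "z": 13.6, "ax": -0.13, "ay": 0, "az": 0}, {"x": 5.5, "y": -21.6, "z": 10.9, "ax": -0.13, "ay": 0, "az": 0}, {"x": 5.5, "y": -22.8, "z": 8.0, "ax": -0.13, "ay": 0, "az": 0}, {"x": 5.5, "y": -23.6, "z": 5.0, "ax": -0.13, "ay": 0, "az": 0}, {"x": 5.5, "y": -24.1, "z": 1.9, "ax": -0.13, "ay": 0, "az": 0}]
```

View pics/c23.png

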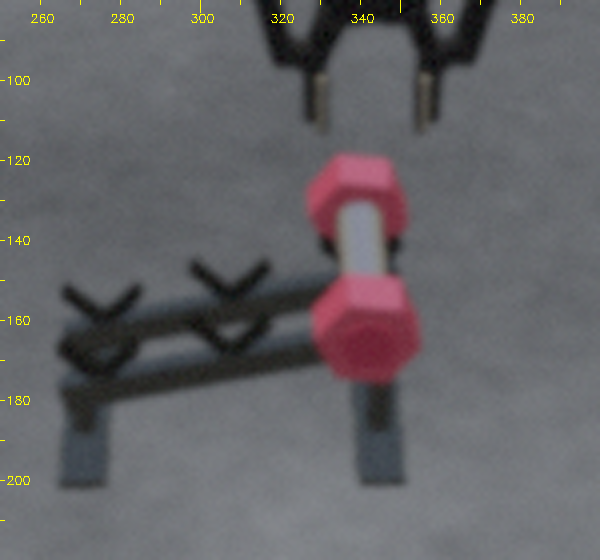

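View pics/w23.png

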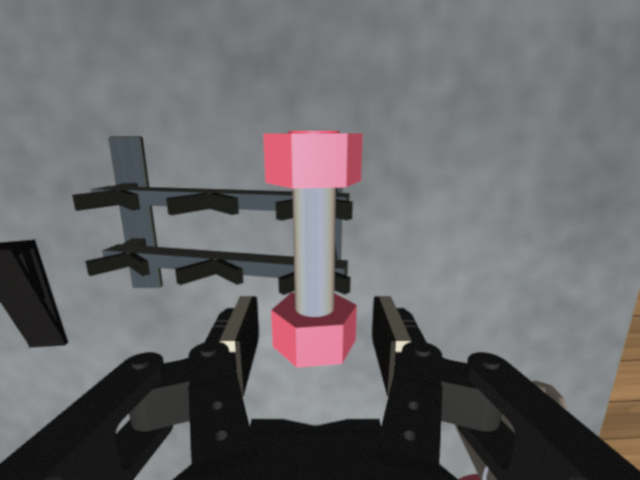

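Request:
jog_arm(commands=[{"x":0,"y":1.7,"z":24,"ax":-0.13,"ay":0,"az":0},{"x":0,"y":-1.5,"z":24,"ax":-0.13,"ay":0,"az":0},{"x":0,"y":-4.6,"z":23.7,"ax":-0.13,"ay":0,"az":0},{"x":5,"y":-7.6,"z":23,"ax":-0.13,"ay":0,"az":0},{"x":5,"y":-10.5,"z":21.7,"ax":-0.13,"ay":0,"az":0},{"x":8,"y":-13.3,"z":20,"ax":-0.13,"ay":0,"az":0},{"x":8,"y":-16,"z":18,"ax":-0.13,"ay":0,"az":0},{"x":8,"y":-18,"z":16,"ax":-0.13,"ay":0,"az":0},{"x":8,"y":-20,"z":13.6,"ax":-0.13,"ay":0,"az":0},{"x":8,"y":-21.6,"z":11,"ax":-0.13,"ay":0,"az":0},{"x":8,"y":-23,"z":8,"ax":-0.13,"ay":0,"az":0},{"x":8,"y":-23.6,"z":5,"ax":-0.13,"ay":0,"az":0},{"x":5,"y":-24,"z":2,"ax":-0.13,"ay":0,"az":0},{"x":0,"y":0,"z":0,"ax":0,"ay":0,"az":0},{"x":0,"y":0,"z":0,"ax":0,"ay":0,"az":0}], gripper=62)

```text
time: 28.9
tool_pos: [609.7, 2.2, 147.6]
tcp_rot: [0.705, -0.031, 0.708, 0.032]
force: [0.0, 0.8, -0.6]
opening: 53.2
```

```bash
python3 look.py wrist w24;  python3 -c "
from w import *
plan([(611.6,2,80,1.666),(611.6,2,26,1.666,20)])"
```

```text
t 28.9 p [609.7   2.2 147.6] th 1.661 x [-0.004  0.001 -1.   ] F [ 0.   0.8 -0.6] open 53.2
cur [610.1   2.8 148.3] th 1.662
5 [{"x": 34.1, "y": -0.5, "z": 0.8, "ax": -0.002, "ay": -0.001, "az": 0}, {"x": 34.1, "y": -0.5, "z": 0.8, "ax": -0.002, "ay": -0.001, "az": 0}, {"x": 18.0, "y": 0, "z": 0, "ax": 0, "ay": 0, "az": 0}, {"x": 18.0, "y": 0, "z": 0, "ax": 0, "ay": 0, "az": 0}, {"x": 18.0, "y": 0, "z": 0, "ax": 0, "ay": 0, "az": 0}]
```

View pics/w24.png

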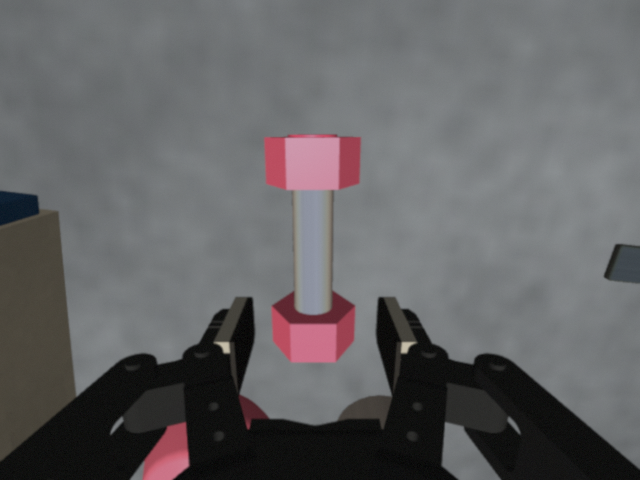

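Request:
jog_arm(commands=[{"x":34,"y":-1,"z":1,"ax":-0.002,"ay":0,"az":0},{"x":34,"y":0,"z":0,"ax":-0.002,"ay":0,"az":0},{"x":18,"y":0,"z":0,"ax":0,"ay":0,"az":0},{"x":18,"y":0,"z":0,"ax":0,"ay":0,"az":0},{"x":17,"y":0,"z":0,"ax":0,"ay":0,"az":0},{"x":0,"y":0,"z":0,"ax":0,"ay":0,"az":0}])

```text
time: 29.55
tool_pos: [609.8, 2.6, 25.7]
tcp_rot: [0.704, -0.034, 0.708, 0.035]
force: [0.8, -0.4, -0.6]
opening: 53.0
```

Request:
jog_arm(commands=[{"x":0,"y":0,"z":0,"ax":0,"ay":0,"az":0},{"x":0,"y":0,"z":0,"ax":0,"ay":0,"az":0},{"x":0,"y":0,"z":0,"ax":0,"ay":0,"az":0},{"x":0,"y":0,"z":0,"ax":0,"ay":0,"az":0}], gripper=5, force=70)

```text
time: 29.95
tool_pos: [612.9, 1.3, 30.1]
tcp_rot: [0.707, -0.034, 0.705, 0.034]
force: [0.0, -0.0, 2.2]
opening: 26.1
```

Request:
jog_arm(commands=[{"x":-15,"y":0,"z":0,"ax":0,"ay":0,"az":0},{"x":-25,"y":0,"z":0,"ax":0,"ay":0,"az":0},{"x":-25,"y":0,"z":0,"ax":0,"ay":0,"az":0},{"x":0,"y":0,"z":0,"ax":0,"ay":0,"az":0}])

```text
time: 30.35
tool_pos: [614.4, 0.9, 97.9]
tcp_rot: [0.709, -0.035, 0.704, 0.034]
force: [0.9, -0.4, -4.4]
opening: 25.9
```

```bash
python3 look.py wrist w25;  python3 -c "
from w import *
plan([(600,20,190,1.5),(518.4,317.3,190,-.025)])"
```

```text
t 30.35 p [614.4   0.9  97.9] th 1.668 x [ 0.008 -0.001 -1.   ] F [ 0.9 -0.4 -4.4] open 25.9
cur [613.1   1.1  95.6] th 1.668
14 [{"x": -31.5, "y": 6.6, "z": -3.6, "ax": 0.056, "ay": 0.001, "az": 0}, {"x": -31.5, "y": 6.4, "z": -4.0, "ax": 0.056, "ay": 0.001, "az": 0}, {"x": -31.5, "y": 6.2, "z": -4.4, "ax": 0.056, "ay": 0.001, "az": 0}, {"x": 0, "y": 26.4, "z": -9.3, "ax": 0.139, "ay": 0, "az": 0}, {"x": 0, "y": 24.9, "z": -12.9, "ax": 0.139, "ay": 0, "az": 0}, {"x": 0, "y": 22.9, "z": -16.2, "ax": 0.139, "ay": 0, "az": 0}, {"x": 0, "y": 20.4, "z": -19.2, "ax": 0.139, "ay": 0, "az": 0}, {"x": 0, "y": 17.6, "z": -21.8, "ax": 0.139, "ay": 0, "az": 0}, {"x": 0, "y": 14.4, "z": -24.1, "ax": 0.139, "ay": 0, "az": 0}, {"x": 0, "y": 10.9, "z": -25.8, "ax": 0.139, "ay": 0, "az": 0}, {"x": 0, "y": 7.3, "z": -27.1, "ax": 0.139, "ay": 0, "az": 0}, {"x": 0, "y": 3.4, "z": -27.8, "ax": 0.139, "ay": 0, "az": 0}, {"x": 0, "y": -0.4, "z": -28.0, "ax": 0.139, "ay": 0, "az": 0}, {"x": 0, "y": -4.3, "z": -27.7, "ax": 0.139, "ay": 0, "az": 0}]
```

View pics/w25.png

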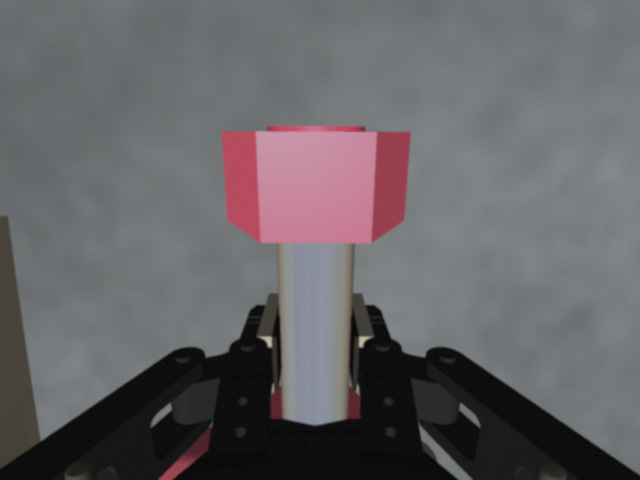

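```bash
python3 -c "
from w import *
plan([(600,20,190,1.5),(438.5,319.3,170,-.025)])"
```

```text
cur [613.1   1.1  95.6] th 1.668
14 [{"x": -31.5, "y": 6.6, "z": -3.6, "ax": 0.056, "ay": 0.001, "az": 0}, {"x": -31.5, "y": 6.4, "z": -4.0, "ax": 0.056, "ay": 0.001, "az": 0}, {"x": -31.5, "y": 6.2, "z": -4.4, "ax": 0.056, "ay": 0.001, "az": 0}, {"x": 1.8, "y": 26.1, "z": -16.6, "ax": 0.139, "ay": 0, "az": 0}, {"x": 1.8, "y": 23.6, "z": -20.0, "ax": 0.139, "ay": 0, "az": 0}, {"x": 1.8, "y": 20.6, "z": -23.1, "ax": 0.139, "ay": 0, "az": 0}, {"x": 1.8, "y": 17.2, "z": -25.7, "ax": 0.139, "ay": 0, "az": 0}, {"x": 1.8, "y": 13.5, "z": -27.8, "ax": 0.139, "ay": 0, "az": 0}, {"x": 1.8, "y": 9.5, "z": -29.4, "ax": 0.139, "ay": 0, "az": 0}, {"x": 1.8, "y": 5.3, "z": -30.5, "ax": 0.139, "ay": 0, "az": 0}, {"x": 1.8, "y": 1.1, "z": -30.9, "ax": 0.139, "ay": 0, "az": 0}, {"x": 1.8, "y": -3.2, "z": -30.8, "ax": 0.139, "ay": 0, "az": 0}, {"x": 1.8, "y": -7.4, "z": -30.0, "ax": 0.139, "ay": 0, "az": 0}, {"x": 1.8, "y": -11.5, "z": -28.7, "ax": 0.139, "ay": 0, "az": 0}]
```

Request:
jog_arm(commands=[{"x":-31.5,"y":6.6,"z":-3.6,"ax":0.056,"ay":0,"az":0},{"x":-31.5,"y":6.4,"z":-4,"ax":0.056,"ay":0,"az":0},{"x":-31.5,"y":6.2,"z":-4.4,"ax":0.056,"ay":0,"az":0},{"x":0,"y":26,"z":-16.6,"ax":0.139,"ay":0,"az":0},{"x":0,"y":23.6,"z":-20,"ax":0.139,"ay":0,"az":0},{"x":0,"y":20.6,"z":-23,"ax":0.139,"ay":0,"az":0},{"x":0,"y":17.2,"z":-25.7,"ax":0.139,"ay":0,"az":0},{"x":0,"y":13.5,"z":-27.8,"ax":0.139,"ay":0,"az":0},{"x":0,"y":9.5,"z":-29.4,"ax":0.139,"ay":0,"az":0},{"x":0,"y":5.3,"z":-30.5,"ax":0.139,"ay":0,"az":0},{"x":0,"y":1,"z":-31,"ax":0.139,"ay":0,"az":0},{"x":0,"y":-3.2,"z":-31,"ax":0.139,"ay":0,"az":0},{"x":0,"y":-7.4,"z":-30,"ax":0.139,"ay":0,"az":0},{"x":0,"y":-11.5,"z":-28.7,"ax":0.139,"ay":0,"az":0},{"x":0,"y":0,"z":0,"ax":0,"ay":0,"az":0},{"x":0,"y":0,"z":0,"ax":0,"ay":0,"az":0}])

```text
time: 32.0
tool_pos: [436.8, 319.7, 186.0]
tcp_rot: [-0.493, -0.505, -0.494, 0.508]
force: [1.0, -0.1, -4.4]
opening: 26.2
```

```bash
python3 look.py wrist w26; python3 look.py side s26; python3 -c "
from w import *
plan([(438.5,319.3,130,-.025),(438.5,319.3,88,-.025,20)])"
```

```text
t 32.0 p [436.8 319.7 186. ] th -0.026 x [-0.003 -0.002 -1.   ] F [ 1.  -0.1 -4.4] open 26.2
t 32.05 p [437.4 319.2 186.4] th -0.027 x [-0.003 -0.002 -1.   ] F [ 0.5 -0.7 -5.1] open 26.1
cur [437.8 319.  186.8] th -0.028
5 [{"x": 28.4, "y": 0.4, "z": -0.2, "ax": -0.002, "ay": 0.001, "az": 0.001}, {"x": 28.4, "y": 0.4, "z": -0.2, "ax": -0.002, "ay": 0.001, "az": 0.001}, {"x": 14.0, "y": 0, "z": 0, "ax": 0, "ay": 0, "az": 0}, {"x": 14.0, "y": 0, "z": 0, "ax": 0, "ay": 0, "az": 0}, {"x": 14.0, "y": 0, "z": 0, "ax": 0, "ay": 0, "az": 0}]
```

View pics/w26.png

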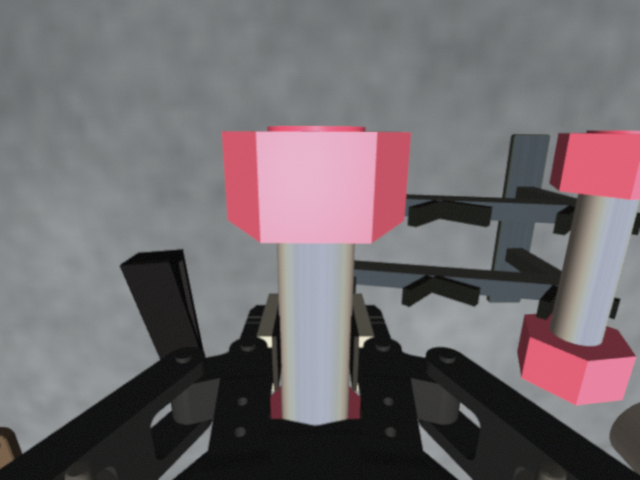

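View pics/s26.png

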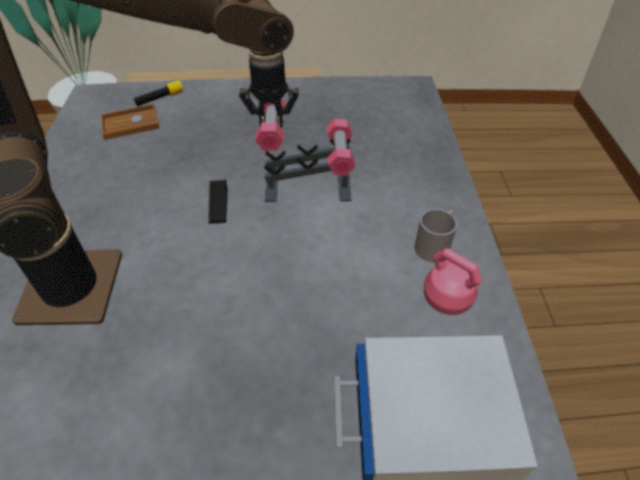

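Request:
jog_arm(commands=[{"x":28,"y":0.5,"z":0,"ax":-0.002,"ay":0,"az":0},{"x":28,"y":0.5,"z":0,"ax":0,"ay":0,"az":0},{"x":18,"y":0,"z":0,"ax":0,"ay":0,"az":0},{"x":14,"y":0,"z":0,"ax":0,"ay":0,"az":0},{"x":10,"y":0,"z":0,"ax":0,"ay":0,"az":0},{"x":0,"y":0,"z":0,"ax":0,"ay":0,"az":0},{"x":0,"y":0,"z":0,"ax":0,"ay":0,"az":0}])

```text
time: 32.8
tool_pos: [439.8, 319.9, 90.7]
tcp_rot: [0.493, 0.507, 0.493, -0.506]
force: [0.3, 0.1, -5.3]
opening: 26.2
```

```bash
python3 look.py side s27; python3 -c "
from h import *
crop('pics/s27.png',230,80,380,220,4,'pics/c27.png')"
```

```text
t 32.8 p [439.8 319.9  90.7] th -0.027 x [ 0.001  0.    -1.   ] F [ 0.3  0.1 -5.3] open 26.2
```

View pics/c27.png

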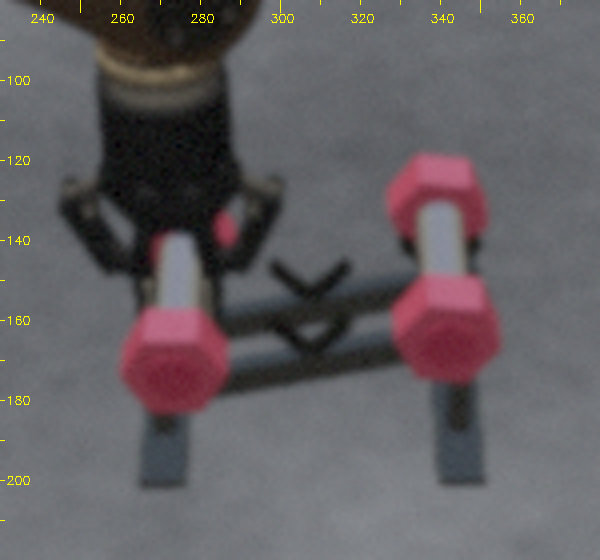

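Request:
jog_arm(commands=[{"x":6,"y":0,"z":0,"ax":0,"ay":0,"az":0},{"x":4.5,"y":0,"z":0,"ax":0,"ay":0,"az":0},{"x":0,"y":0,"z":0,"ax":0,"ay":0,"az":0},{"x":0,"y":0,"z":0,"ax":0,"ay":0,"az":0}])

```text
time: 33.25
tool_pos: [439.0, 319.8, 79.5]
tcp_rot: [-0.493, -0.507, -0.493, 0.507]
force: [-0.3, 0.5, -4.1]
opening: 26.1
```

Request:
jog_arm(commands=[{"x":0,"y":0,"z":0,"ax":0,"ay":0,"az":0},{"x":0,"y":0,"z":0,"ax":0,"ay":0,"az":0},{"x":0,"y":0,"z":0,"ax":0,"ay":0,"az":0},{"x":0,"y":0,"z":0,"ax":0,"ay":0,"az":0}], gripper=58)

```text
time: 33.65
tool_pos: [439.8, 320.2, 80.5]
tcp_rot: [0.493, 0.507, 0.493, -0.506]
force: [-0.0, 0.2, -0.0]
opening: 49.7
```

Request:
jog_arm(commands=[{"x":-15,"y":0,"z":0,"ax":0,"ay":0,"az":0},{"x":-30,"y":0,"z":0,"ax":0,"ay":0,"az":0},{"x":-40,"y":0,"z":0,"ax":0,"ay":0,"az":0},{"x":-40,"y":0,"z":0,"ax":0,"ay":0,"az":0},{"x":-40,"y":0,"z":0,"ax":0,"ay":0,"az":0},{"x":0,"y":0,"z":0,"ax":0,"ay":0,"az":0},{"x":0,"y":0,"z":0,"ax":0,"ay":0,"az":0}])

```text
time: 34.35
tool_pos: [439.8, 320.2, 247.3]
tcp_rot: [0.494, 0.508, 0.493, -0.505]
force: [-0.3, -0.5, -1.1]
opening: 49.7
```

```bash
python3 look.py side s28; python3 look.py wrist w28; python3 -c "
from h import *
crop('pics/s28.png',230,80,380,220,4,'pics/c28.png')"
```

```text
t 34.35 p [439.8 320.2 247.3] th -0.027 x [ 0.004  0.002 -1.   ] F [-0.3 -0.5 -1.1] open 49.7
t 34.4 p [439.  319.8 245.2] th -0.027 x [ 0.001  0.    -1.   ] F [ 0.6 -1.1 -0.2] open 49.6
```

View pics/c28.png

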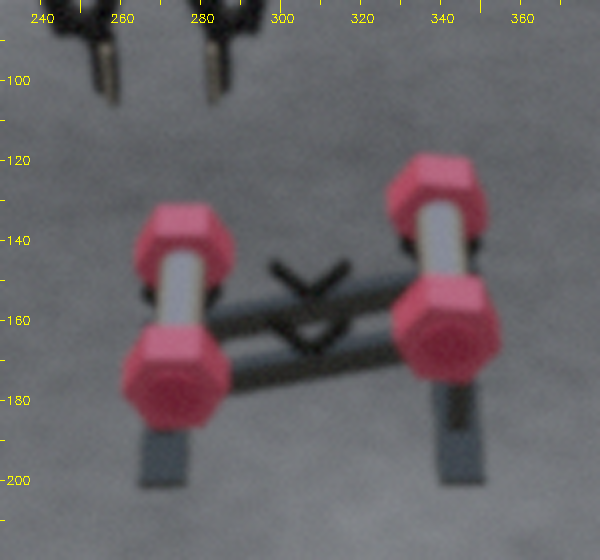

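View pics/w28.png

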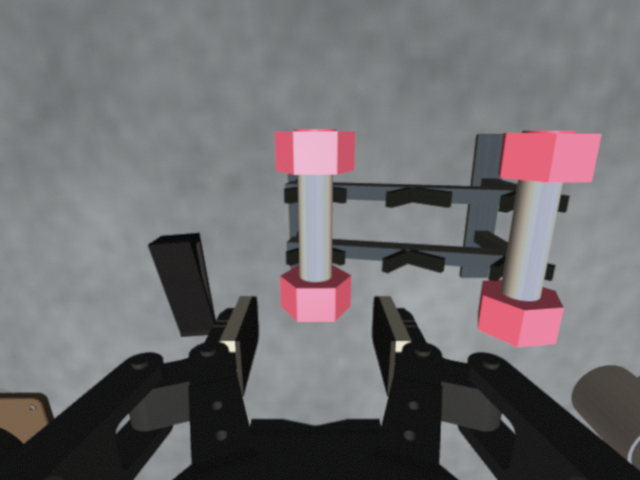

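Request:
jog_arm(commands=[{"x":0,"y":12,"z":41,"ax":0,"ay":0,"az":0},{"x":0,"y":12,"z":41,"ax":0,"ay":0,"az":0},{"x":0,"y":12,"z":41,"ax":0,"ay":0,"az":0},{"x":0,"y":12,"z":41,"ax":0,"ay":0,"az":0},{"x":0,"y":12,"z":41,"ax":0,"ay":0,"az":0},{"x":0,"y":12,"z":41,"ax":0,"ay":0,"az":0},{"x":0,"y":12,"z":41,"ax":0,"ay":0,"az":0},{"x":0,"y":12,"z":41,"ax":0,"ay":0,"az":0},{"x":0,"y":0,"z":0,"ax":0,"ay":0,"az":0}])

```text
time: 35.35
tool_pos: [526.3, -14.7, 242.7]
tcp_rot: [-0.491, -0.507, -0.492, 0.509]
force: [0.5, -0.0, -0.4]
opening: 49.5
```

```bash
python3 look.py side s29; python3 look.py top t29
cat > fit2.py <<'E'
from fit import *
import fit
ims={n:cv2.imread(f"pics/{f}.png") for n,f in(("top","t29"),("side","s29"))}
pm={n:cv2.GaussianBlur(pink(ims[n]).astype(np.float32),(0,0),1.5) for n in M}
def mask(p,n):
    x,y,z,a,roll=p[:5]; m=np.zeros((480,640),np.float32)
    c,s_=np.cos(roll),np.sin(roll)
    h=hexyz@np.array([[c,-s_],[s_,c]]).T
    for s in(-1,1):
        P=np.array([[s*xx,q[0],q[1]] for xx in(45,75) for q in h])
        R=np.array([[np.cos(a),-np.sin(a),0],[np.sin(a),np.cos(a),0],[0,0,1]])
        q=cv2.convexHull(w2px(n,P@R.T+[x,y,z],M[n]).astype(np.float32))
        mm=np.zeros((480,640),np.uint8); cv2.fillPoly(mm,[np.round(q*16).astype(np.int32)],1,shift=4); m=np.maximum(m,mm)
    return m
def cost(p):
    r=0
    for n in M:
        m=cv2.GaussianBlur(mask(p,n),(0,0),1.5); roi=cv2.dilate(m,np.ones((9,9)))>0.01
        r+=((m-pm[n])**2)[roi].sum()
    return r
for c in ([438.5,319.3,75,1.546,0],[598.4,315.3,111,1.546,0]):
    x0=np.array(c); S=[x0]+[x0+d for d in np.diag([6,6,6,.06,.1])]
    s=minimize(cost,x0,method="Nelder-Mead",options=dict(initial_simplex=S,maxiter=300))
    print("slot",c[:4],"fit",s.x.round(3),round(cost(x0),1),round(s.fun,1))
E
python3 fit2.py
```

```text
t 35.35 p [526.3 -14.7 242.7] th -0.033 x [-0.003 -0.001 -1.   ] F [ 0.5 -0.  -0.4] open 49.5
t 35.4 p [525.7 -12.5 242.7] th -0.031 x [-0.004  0.001 -1.   ] F [ 0.1 -0.3  0.3] open 49.7
slot [438.5, 319.3, 75, 1.546] fit [4.36970e+02 3.23102e+02 7.51210e+01 1.52000e+00 7.60000e-02] 426.5 318.1
slot [598.4, 315.3, 111, 1.546] fit [5.98741e+02 3.19183e+02 1.13403e+02 1.53500e+00 4.90000e-02] 663.8 560.3
```

View pics/t29.png

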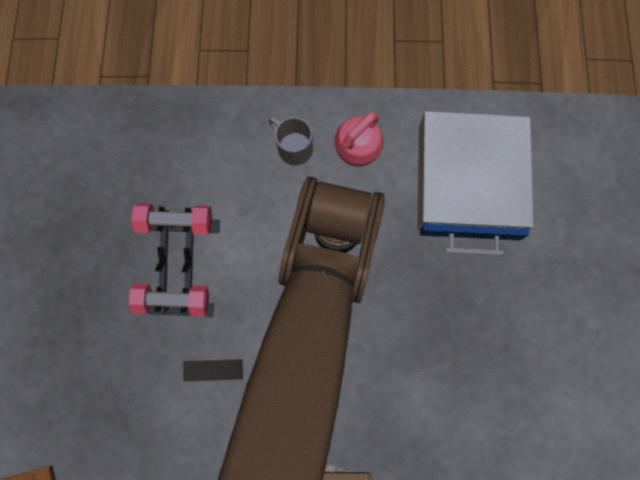

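Run:
```python
from h import *
crop("pics/t29.png",410,205,540,265,6,"pics/c29.png")
crop("pics/w18.png",340,50,420,130,8,"pics/c18.png")
crop("pics/t29.png",120,195,230,325,5,"pics/c29b.png")
```

```text
(no output)
```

View pics/c29.png

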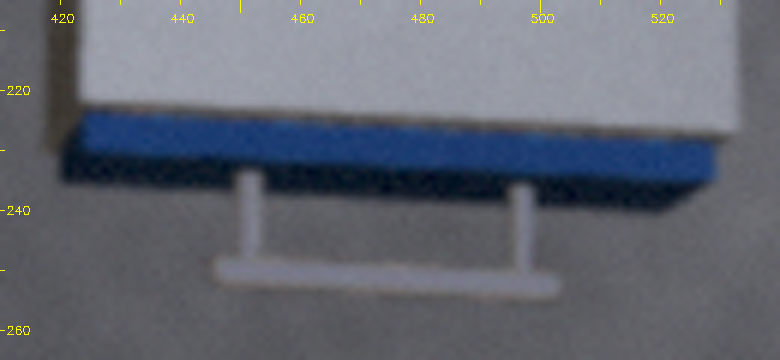

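View pics/c18.png

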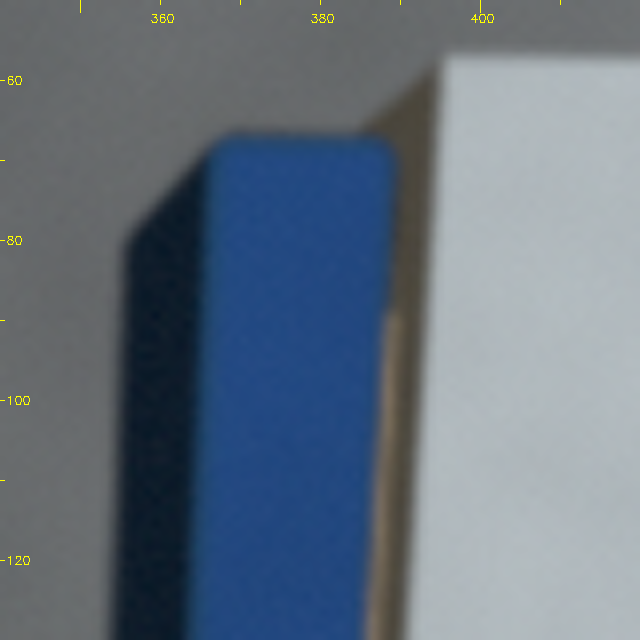

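View pics/c29b.png

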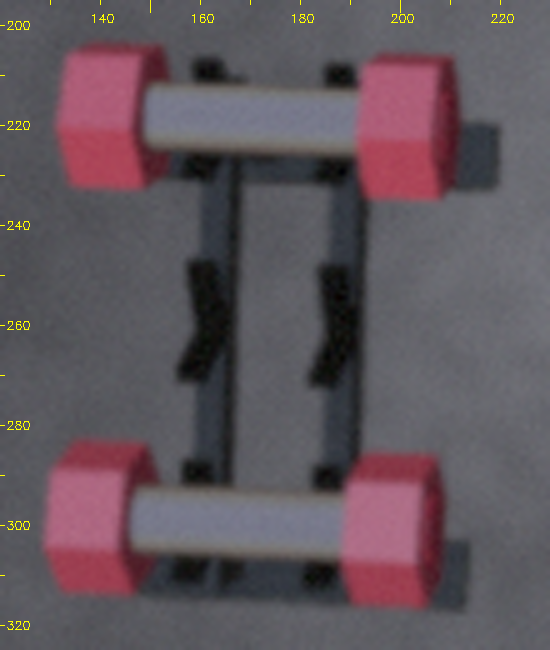

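The checks agree, so I'm handing in. Both handles lie down in their cradles: the fit puts them within about 5 mm of slots 0 and 2. The drawer front sits against the carcass at a hard stop. The mug, kettlebell and doorstop haven't moved.

```bash
python3 -c "
from station import env
print(env.close_job())"
```

```text
the job is handed in; nothing more can be done
None
```

The job is finished and handed in at about 35 s of robot time, well inside the 210 s limit. No verdict was reported.

- **Rings:** Only the grey and blue rings were in the scene. I pulled the drawer out to about 140 mm, laid both rings flat on its floor, and saw them there in the wrist and side views. I then pushed the drawer shut.
- **Drawer:** It stopped hard at about 28 N with the front against the chest. My position estimate puts it within a few mm of shut. A thin strip of about 2 mm between the front and the chest was still visible from above, and one reading of the stated dimensions gave about 16 mm open. The measured depth of the chest top (243 mm instead of 260 mm) and the hard stop both contradict that reading.
- **Dumbbells:** Only two were present, and they rest in the front pair (slot0) and the rear pair (slot2). A silhouette fit from the top and side views put them within about 5 mm of the slot points, at most about 2.5 mm high and 0.03 rad off the cradles' line. That fit was not tight, but the pictures also show both handles down in their cradles.
- **Other items:** The kettlebell, mug and doorstop look unmoved, and the arm ended well above everything.
- **Failed moves:** My first two move calls were refused for missing keys, so nothing moved. I saw no grip slip and no knocked ring.

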